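Put the pipette back on the rotary stand

ROBOT

A 7-joint arm with a two-finger parallel gripper is mounted at the origin on the work surface. World frame = base frame: x ahead of the robot, y to its left, z up, the work surface at z = 0. Lengths are in m, angles in rad, forces in N, time in s.
With the tool pointing down it reaches from about 0.4 to 0.85 m from the base axis. Payload 10.4 kg.
Tool frame: the origin (TCP) lies midway between the tips of the shut fingers; the grasp point (between the pads) lies manip.pinch_z behind it (manip.pinch_z is the distance from the TCP to the grasp point, in m); z points along the fingers, y is the direction in which the jaws open and shut (so a half turn about z gives the same grasp; the last joint's range is limited). The gripper opens to 85 mm and grips with 20 to 120 N. Pads are 22 mm wide; open, the fingers measure 114 mm over their backs; the gripper's body (76 mm by 85 mm) begins 54 mm behind the grasp point. The pads swing forward as they close: fully open they stand 13 mm farther back than shut.
Start: joints at [1.085, 0.332, -0.065, 1.46, 0.022, 1.35, -0.088], TCP at [0.279, -0.559, 0.231] pointing down, gripper open.
Joint ranges: [-2.6, 2.6], [-0.5, 2.12], [-1.47, 1.34], [0.16, 2.42], [-1.27, 4.41], [0.06, 2.06], [-2.6, 2.6]. Speed limits (rad/s): [2.22, 2.22, 2.79, 2.79, 3.14, 3.14, 3.14].

INTERFACE

Orientations are given as a unit quaternion [x, y, z, w].
In Python, from workcell import manip gives the robot as it stands.
- The arm moves only by the shell command python3 -m handwheel 'ROWS' [FORCE]. ROWS is JSON, a list that holds one entry, the list of rows, each a list of 7 numbers: the shift along the tool's x, y, z in m, then the turn, a rotation vector about the tool's x, y, z in rad, then the finger opening in m, from 0 to 0.0854. In form: [[[tx, ty, tz, ax, ay, az, claw], ...]]. A call has 1 to 8 rows; each row is the pose to reach, as a shift and turn from the pose commanded when the call began, along the tool's axes at that moment; what a row does not reach only later rows make up. A row lasts 1/8 s, in which the tool goes at most 62.5 mm and 10.7 degrees, less where a joint would pass 70% of its speed; a pose out of reach is approached as far as the arm can. A call with a gripper value outside its range is refused whole. The fingers move at their own pace and stop on an object; FORCE is the grip in N (left out, the last holds). Time passes only in rows, so rows that repeat a pose let the fingers close. It gives the time, the measured TCP pose, the force and the opening at its end, in the units of the state.
- manip.get_obs(): the state, without advancing time (a new reading comes with each control period).
- manip.camera(name): name is "scene" or "side" or "wrist"; returns the picture (400x640x3 uint8, blue, green, red); there is no depth.
- manip.calibration(name): a dict with "fx", "fy", "cx", "cy" (pixels), "view" (4x4, takes a point from world to camera coordinates); the wrist camera has in their place "tool_from_camera" (4x4, takes a point from camera to tool coordinates, whose origin is the TCP and whose axes are the flange's). Camera axes: x right, y up, looking along -z (the intrinsics and any distortion apply to the point x, -y, -z); pixel columns grow to the right and rows downward; lengths in m; the calibration is good to about 2 mm. A picture is of the moment at which its call begins: read the wrist's pose just before it. calibration takes no time and is no camera call.
- manip.hand_in(): hands the job in, once; it reports no verdict.
The state is a dict: "clock": time; "joint_pos": joint angles; "joint_velocities": joint speeds; "tau": joint torques, N m; "position": TCP position; "ee_rot": TCP orientation; "ft_force": force on the tool from outside, world axes, zero at the start; "torque": the same for the moment, N m; "grip_width": opening from 0.0 (shut) to 1.0 (fully open).
Only numpy, scipy, OpenCV 4.12 (cv2) and the standard library are available. Lean on these libraries where they do the work, as an engineer would, in place of code of your own. Each camera call takes 0.05 s, during which the arm holds its last target.

TASK

A pipette has been left lying on the bench. Turn the rotary pipette stand until its free hanger faces the open right-hand side of the bench, where the pipette lies, then hang the pipette on that hanger: nose down, the handle set gently down in the seat, flat on both prongs and square between back stop and lips, and let go. Leave the five other pipettes hanging and do not disturb the bottle, the beaker or the tip box.

Things in the scene. Friction and masses are not known exactly. Their poses are not given: they have to be found in the camera images.
- foot: Round grey foot, 210 mm across and 20 mm high, of the rotary pipette stand; fixed to the bench. Origin: centre of its underside, on the stand's upright turning axis. Its -y axis points to the right-hand side (seen from the robot), the open side of the bench where the loose pipette lies.
- head: Turning head of the stand: column, blue hub with six forked hangers 60 degrees apart, and knob, all one piece. It turns endlessly either way about its upright z axis with slight drag (0.1 N m) and stays where it is left. Origin on the axis, 20 mm above the bench. The free hanger points along the head's -x axis; each of the other five holds a pipette.
- knob (a point): Centre of the round black knob on top of the head, on the turning axis, 273 mm above the bench; gripping and turning it turns the head. Diameter 42 mm, straight sides from 11 mm below to 11 mm above this point, top 17 mm above it. The hung pipettes' tops stand 245 mm above the bench, 100 mm from the axis.
- free_place (a point): Middle of the free hanger's seat, 100 mm from the axis, 130 mm above the bench; axes as the head's, -x outwards. Two level prongs (flat tops at this height, 9 mm wide, 10 mm thick) leave a 22 mm gap between them, open outwards, upwards and downwards. The pipette's shaft goes down the gap, the handle's end face rests on both prongs.
- lip (a point): On the free hanger, outer end of its seat, on the fork's centre line: each prong has an upstanding lip 6 mm high and 5 mm thick, its inner face at this point, 17 mm outwards of the seat's middle, at seat height. A back stop, also 6 mm high, faces it 34 mm further in. The handle must sit between them, its 28 mm thickness along the fork. Prongs end 5 mm outwards of this point.
- pipette_grip (a point): Middle of the handle of the loose pipette (white, orange head band and button, about 95 g); it starts lying, this point 14 mm above the bench. x runs along the pipette to the nose, z is up while it lies, the finger rest is on the +y side. Handle 34 mm wide (y), 28 mm thick (z), from 48 mm behind (-x) to 30 mm ahead of this point; edges rounded. Hung up, its x axis points straight down.
- finger_rest (a point): Outer end of the loose pipette's finger rest, a tongue 12 mm thick (z) standing 24 mm out of the +y side of the handle, 35 to 51 mm behind the grip point; same axes. Behind the handle the narrower orange band reaches 60 mm and a push button 16 mm across 85 mm behind the grip point.
- pipette_shoulder (a point): Centre of the lower end face (shoulder) of the loose pipette's handle, on its long axis, 30 mm ahead of the grip point; same axes. Ahead of it: shaft 16 mm across for 45 mm, then a thin nose cone to 85 mm. When the pipette hangs, this face lies on the prongs, this point at the seat's middle, with 3 mm of play each way.
- hung1_shoulder (a point): Pipette of the same kind, with yellow head band and button, hanging loose on the stand 60 degrees counter-clockwise (from above) from the free hanger: centre of its handle's lower end face, 130 mm above the bench. z up, finger rest to its +y side.
- hung2_shoulder (a point): Pipette of the same kind, with blue head band and button, hanging loose on the stand 120 degrees counter-clockwise (from above) from the free hanger: centre of its handle's lower end face, 130 mm above the bench. z up, finger rest to its +y side.
- hung3_shoulder (a point): Pipette of the same kind, with green head band and button, hanging loose on the stand 180 degrees counter-clockwise (from above) from the free hanger: centre of its handle's lower end face, 130 mm above the bench. z up, finger rest to its +y side.
- hung4_shoulder (a point): Pipette of the same kind, with red head band and button, hanging loose on the stand 240 degrees counter-clockwise (from above) from the free hanger: centre of its handle's lower end face, 130 mm above the bench. z up, finger rest to its +y side.
- hung5_shoulder (a point): Pipette of the same kind, with grey head band and button, hanging loose on the stand 300 degrees counter-clockwise (from above) from the free hanger: centre of its handle's lower end face, 130 mm above the bench. z up, finger rest to its +y side.
- reagent: Bystander: amber bottle with white cap, 60 mm across, 125 mm high, origin at the centre of its underside.
- tipbox: Bystander: blue box of pipette tips with a clear lid, 122 by 84 mm, 75 mm high, origin at the centre of its underside.
- beaker: Bystander: glass beaker, 72 mm across, 90 mm high, origin at the centre of its underside.

How it is judged:
By the outcome, as a careful person would: the job done as asked, in the order asked, and still so for the second after the job is handed in, with the robot touching nothing.
It also fails if it takes over 67 s, if anything falls off the work surface, if the arm or the gripper's body presses on something with over 40 N, if the wrist force passes 120 N, or if a joint passes its speed limit or range.

## Working session

There is one attempt and no reset: what is moved stays moved. The work goes in short steps, Python scripts to look and compute and a shell command to move; the robot and the scene stay as the last step left them, time stands still between calls to the robot, and variables do not carry over. Pictures are saved under pics/ and viewed, and the job is handed in when it is done.

```bash
ls; mkdir -p pics; python3 - <<'E'
from workcell import manip
import cv2
o=manip.get_obs()
print({k:(v if not hasattr(v,'tolist') else v.tolist()) for k,v in o.items()})
print(manip.pinch_z)
for n in ["scene","side","wrist"]:
    cv2.imwrite(f"pics/{n}0.png",manip.camera(n)); print(n,manip.calibration(n))
E
```

```text
pics
{'clock': 0.0, 'joint_pos': [1.0854024892151364, 0.3328524756080805, -0.06466030308333559, 1.4609849546993838, 0.02158354162504522, 1.3498671887831342, -0.08851117639038056], 'joint_velocities': [-0.0020576596233272647, 0.0002452463171798353, -0.0014124116077577182, 0.0017331056374924408, -0.0002380552221477706, 0.00167755146683108, 0.0021058489515638035], 'tau': [-0.00044423118197300937, -62.54317045211792, 0.048942798748612404, -39.159815311431885, 0.016366750351153314, 0.009843264415394515, -4.6682702077305294e-05], 'position': [0.2788384290791739, -0.5589229292749085, 0.23050709383854853], 'ee_rot': [0.9733502219580591, 0.22932257440328563, -0.00019330567815991267, -0.0006818476086747096], 'ft_force': [-0.09133514940340835, 0.20840925095061832, -0.38882130086770844], 'torque': [0.01888131918354934, 0.027794897348825263, -0.012454845322390086], 'grip_width': 0.9986695029947641}
0.0187
scene {'fx': 506.6875634639066, 'fy': 506.6875634639066, 'cx': 309.8941581349172, 'cy': 187.89024918380227, 'view': array([[ 0.49737544,  0.86746295, -0.01121187, -0.3021308 ],
       [-0.567643
[... 296 characters left out ...]
16 , -0.69825246,  0.00378108,  0.42250248],
       [ 0.49488247, -0.50351366,  0.70821277, -0.38302399],
       [-0.49260749,  0.50883936,  0.70598893, -1.1560144 ],
       [ 0.        ,  0.        ,  0.        ,  1.        ]])}
wrist {'fx': 318.37769290690017, 'fy': 318.37769290690017, 'cx': 324.7518007445415, 'cy': 202.0256198895068, 'tool_from_camera': array([[ 3.56312726e-04,  9.51329291e-01,  3.08176009e-01,
         7.87563689e-02],
       [ 9.99999719e-01, -1.35524809e-04, -7.37837787e-04,
         8.22597675e-04],
       [-6.60161204e-04,  3.08176186e-01, -9.51329072e-01,
        -1.42108040e-01],
       [ 0.00000000e+00,  0.00000000e+00,  0.00000000e+00,
         1.00000000e+00]])}
```

View pics/scene0.png

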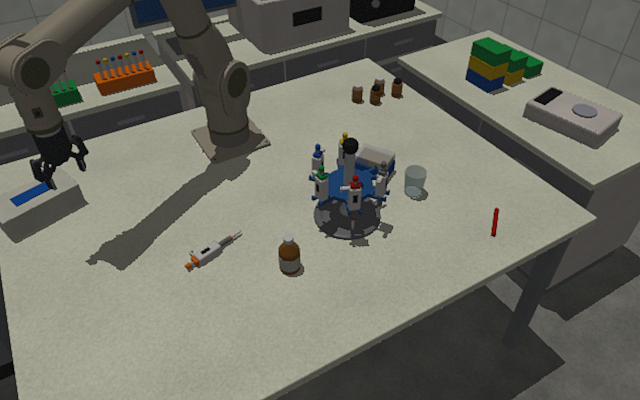

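View pics/side0.png

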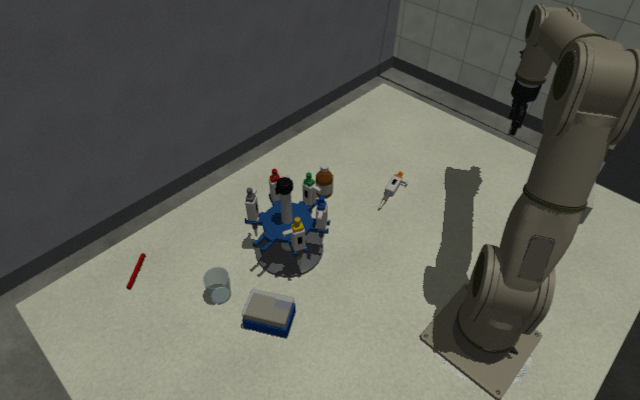

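View pics/wrist0.png

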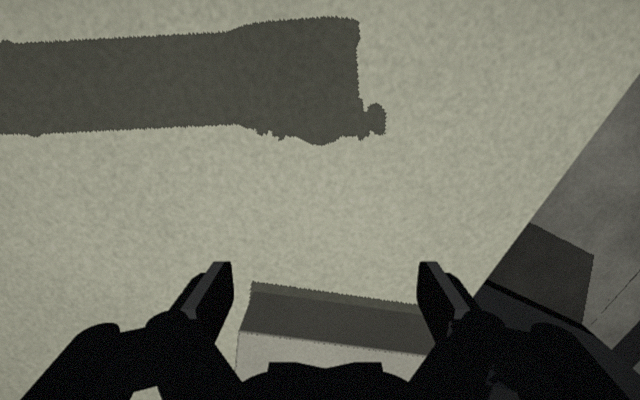

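Scene: knob at about (350,145), loose pipette at about (210,252). Side: knob at (285,186), pipette at (393,188). I'll write helpers and zoom in.

```bash
cat > h.py <<'E'
import numpy as np, cv2, time
from workcell import manip
from scipy.spatial.transform import Rotation as R
def tool():
    o=manip.get_obs(); T=np.eye(4); T[:3,:3]=R.from_quat(o['ee_rot']).as_matrix(); T[:3,3]=o['position']; return T
def cam(n,T=None):
    c=manip.calibration(n); K=(c['fx'],c['fy'],c['cx'],c['cy'])
    V=np.array(c['view']) if n!='wrist' else np.linalg.inv((tool() if T is None else T)@np.array(c['tool_from_camera']))
    return K,V
def ray(C,u,v):
    K,V=C; d=np.array([(u-K[2])/K[0],-(v-K[3])/K[1],-1.]); Vi=np.linalg.inv(V)
    d=Vi[:3,:3]@d; return Vi[:3,3],d/np.linalg.norm(d)
def onz(C,u,v,z):
    o,d=ray(C,u,v); return o+d*(z-o[2])/d[2]
def tri(*obs):
    A=np.zeros((3,3));b=np.zeros(3);P=[]
    for C,u,v in obs:
        o,d=ray(C,u,v);M=np.eye(3)-np.outer(d,d);A+=M;b+=M@o;P.append((o,M))
    p=np.linalg.solve(A,b); return p,[float(np.linalg.norm(M@(p-o))) for o,M in P]
def proj(C,p):
    K,V=C;q=V[:3,:3]@np.array(p)+V[:3,3];return K[2]+K[0]*q[0]/-q[2],K[3]-K[1]*q[1]/-q[2]
E
python3 - <<'E'
import cv2
a=cv2.imread('pics/scene0.png');b=cv2.imread('pics/side0.png')
def z(i,x0,y0,x1,y1,f,n): cv2.imwrite(n,cv2.resize(i[y0:y1,x0:x1],None,fx=f,fy=f,interpolation=cv2.INTER_CUBIC))
z(a,290,120,450,240,5,'pics/a1.png');z(a,170,215,320,285,5,'pics/a2.png')
z(b,190,150,350,270,5,'pics/b1.png');z(b,360,160,420,220,8,'pics/b2.png')
E
```

```text
(no output)
```

View pics/a1.png

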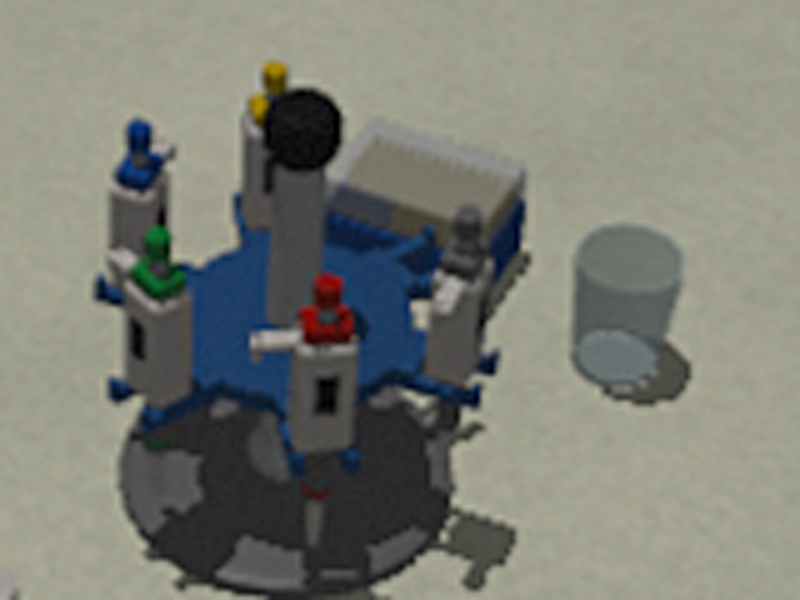

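View pics/a2.png

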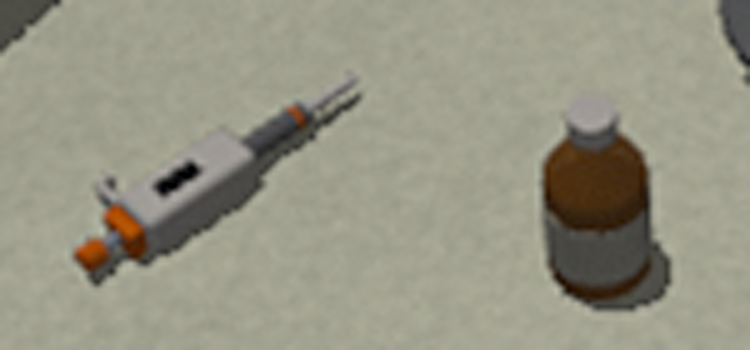

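View pics/b1.png

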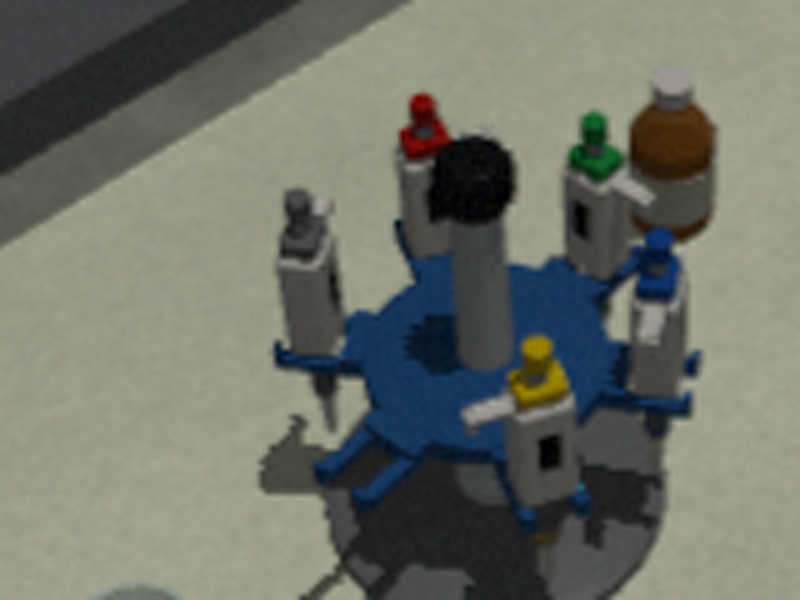

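View pics/b2.png

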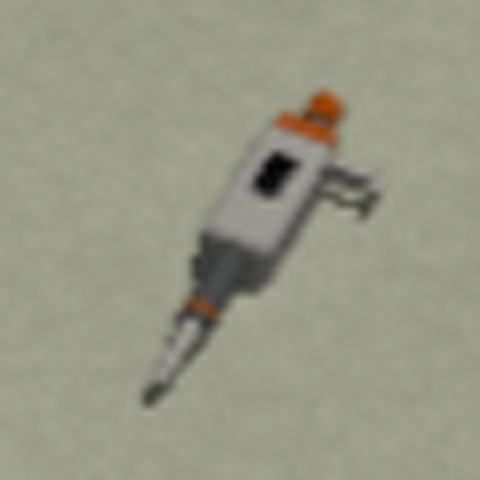

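```bash
python3 - <<'E'
from h import *
np.set_printoptions(precision=4,suppress=True)
S=cam('scene');D=cam('side')
k=tri((S,350.6,146),(D,285,186));print('knob',k)
b=tri((S,188.4,265.8),(D,400.6,173.4));n=tri((S,241,230.6),(D,378.7,209.6));print('btn',b,'nose',n)
for nm,s,d in [('red',(290+328/5,120+285/5),(190+422/5,150+102/5)),('green',(290+157/5,120+240/5),(190+594/5,150+122/5)),('blue',(290+139/5,120+130/5),(190+659/5,150+240/5)),('yellow',(290+274/5,120+70/5),(190+538/5,150+345/5)),('grey',(290+468/5,120+215/5),(190+297/5,150+197/5))]:
    p,e=tri((S,*s),(D,*d)); v=p-k[0]; print(nm,p,e,np.hypot(*v[:2]),np.degrees(np.arctan2(v[1],v[0])))
for u,v in [(255,244),(264,249.4)]: p=onz(D,u,v,.136);w=p-k[0];print(p,np.degrees(np.arctan2(w[1],w[0])))
# handle dark label (top centre?) 
print('disp',tri((S,170+177/5,215+178/5),(D,360+276/8,160+174/8)))
print('fr',tri((S,170+105/5,215+186/5),(D,360+372/8,160+190/8)))
print('bottle',onz(S,290,270,0),'cap',tri((S,170+592/5,215+105/5),(D,190+673/5,150+80/5)))
print('beaker',tri((S,290+628/5,120+255/5),(D,217,276)))
E
```

```text
knob (array([0.5704, 0.154 , 0.2714]), [0.0017381944482369577, 0.001738194448236983])
btn (array([ 0.5253, -0.3505,  0.0145]), [0.002095495287601137, 0.0020954952876011818]) nose (array([ 0.4717, -0.1629,  0.0096]), [0.00023661918957915528, 0.00023661918957893483])
red [0.6619 0.1122 0.2421] [0.0011292684059359865, 0.0011292684059359822] 0.10066218590561803 -24.585874729064237
green [0.5808 0.054  0.2407] [0.0007986951207805707, 0.0007986951207806282] 0.10061708483916715 -84.04184275242064
blue [0.4893 0.0961 0.2417] [0.001075460081357334, 0.0010754600813573855] 0.09968161825065619 -144.45593387759095
yellow [0.4805 0.1944 0.2432] [0.0012955975682397423, 0.0012955975682397095] 0.09851743139304871 155.84183963368827
grey [0.652  0.2117 0.243 ] [0.0011232662062972498, 0.0011232662062973266] 0.09994768711517776 35.2118113896485
[0.5679 0.2743 0.136 ] 91.1789081176617
[0.5363 0.2692 0.136 ] 106.46931643285811
disp (array([ 0.5075, -0.2901,  0.0265]), [0.0012596731807676671, 0.0012596731807678954])
fr (array([ 0.479 , -0.3254,  0.012 ]), [0.0009303675445599565, 0.0009303675445599848])
bottle [ 0.6748 -0.1035  0.    ] cap (array([ 0.6625, -0.0976,  0.1255]), [0.0010412775294737842, 0.0010412775294737398])
beaker (array([0.5884, 0.3976, 0.0917]), [0.0021425450703834777, 0.002142545070383249])
```

Knob (0.570,0.154). The five hung pipettes put the free hanger at about 95.6°, so it needs about +174°. I'll move over the pipette to look there first.

```bash
cat >> h.py <<'E'
np.set_printoptions(precision=4,suppress=True)
def rel(p,Rm=None,T=None):
    """row from the current pose to the TCP target"""
    T=tool() if T is None else T
    Rm=T[:3,:3] if Rm is None else Rm
    return np.r_[T[:3,:3].T@(np.array(p)-T[:3,3]),R.from_matrix(T[:3,:3].T@Rm).as_rotvec()]
def yaw(deg,z=(0,0,-1)):
    """tool down, tool x at azimuth deg"""
    a=np.radians(deg);x=np.array([np.cos(a),np.sin(a),0]);z=np.array([0,0,-1.]);return np.c_[x,np.cross(z,x),z]
def st():
    o=manip.get_obs();print('t',round(o['clock'],2),'p',np.array(o['position']),'q',np.array(o['joint_pos']),'F',np.array(o['ft_force']).round(2),'g',round(o['grip_width']*85.4,1))
E
python3 -c "
from h import *
print(rel([.45,-.27,.36],yaw(26)))"
```

```text
[ 0.2821 -0.1824 -0.1291 -0.0011  0.0001  0.0091]
```

```bash
python3 -m handwheel '[[[0.047,-0.030,-0.022,0,0,0,0.085],[0.094,-0.061,-0.043,0,0,0,0.085],[0.141,-0.091,-0.065,0,0,0,0.085],[0.188,-0.121,-0.086,0,0,0,0.085],[0.235,-0.152,-0.108,0,0,0,0.085],[0.282,-0.182,-0.129,0,0,0.009,0.085],[0.282,-0.182,-0.129,0,0,0.009,0.085]]]'
python3 - <<'E'
from h import *
st();T=tool();np.save('TA.npy',T)
cv2.imwrite('pics/w1.png',manip.camera('wrist'))
E
```

```text
clock: 1.02
position: [0.453, -0.2661, 0.3621]
ee_rot: [0.973, 0.229, 0.002, 0.001]
ft_force: [0.1, -0.9, -0.8]
grip_width: 0.996
t 1.02 p [ 0.453  -0.2661  0.3621] q [ 0.7242  0.0881 -0.301   1.485   0.0251  1.5693 -0.6848] F [ 0.08 -0.86 -0.84] g 85.0
```

View pics/w1.png

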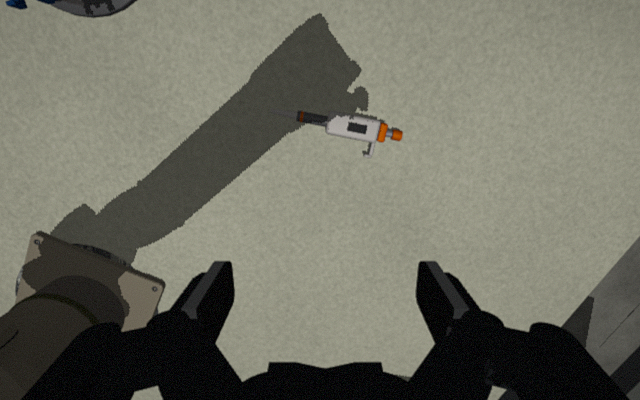

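The wrist view shows the handle at about (352,127) and the button at (397,134). Next, above the knob.

```bash
python3 -c "
from h import *
print(rel([.570,.154,.37],yaw(20)))"
```

```text
[ 0.2935 -0.3268 -0.0092  0.001  -0.0008  0.1087]
```

```bash
python3 -m handwheel '[[[0.040,-0.045,-0.005,0,0,0.02,0.085],[0.080,-0.090,-0.009,0,0,0.04,0.085],[0.120,-0.135,-0.009,0,0,0.06,0.085],[0.160,-0.180,-0.009,0,0,0.08,0.085],[0.200,-0.225,-0.009,0,0,0.1,0.085],[0.240,-0.270,-0.009,0,0,0.109,0.085],[0.293,-0.327,-0.009,0,0,0.109,0.085],[0.293,-0.327,-0.009,0,0,0.109,0.085]]]'
python3 - <<'E'
from h import *
st();T=tool();np.save('TB.npy',T)
cv2.imwrite('pics/w2.png',manip.camera('wrist'))
E
```

```text
clock: 2.08
position: [0.5701, 0.1546, 0.3677]
ee_rot: [0.985, 0.173, -0.001, -0.001]
ft_force: [-0.0, -0.5, 0.1]
grip_width: 0.997
t 2.08 p [0.5701 0.1546 0.3677] q [ 0.1617  0.2872 -0.6511  1.2853  0.1709  1.6266 -1.6825] F [-0.03 -0.51  0.15] g 85.1
```

View pics/w2.png

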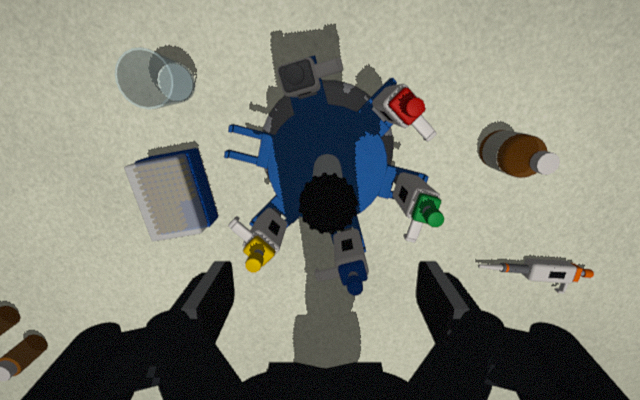

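```bash
python3 - <<'E'
from h import *
S=cam('scene');D=cam('side');A=cam('wrist',np.load('TA.npy'));B=cam('wrist',np.load('TB.npy'))
print('knob', tri((S,350.6,146),(D,285,186),(B,328,203)), onz(B,328,203,.278), onz(B,328,203,.285))
# free fork tips, height .136
t=[onz(B,u,v,.136) for u,v in [(231,128),(228,154)]]; k=np.array([.5704,.154])
m=(t[0]+t[1])/2; print(t,np.hypot(*(m[:2]-k)),np.degrees(np.arctan2(*(m[:2]-k)[::-1])))
print('btn',tri((A,397,134),(B,586,272),(S,188.4,265.8),(D,400.6,173.4)))
print('disp',tri((A,356,128),(B,558,274),(S,205.4,250.6),(D,394.5,181.75)))
print('nose',tri((B,480,263),(S,241,230.6),(D,378.7,209.6)))
E
```

```text
knob (array([0.5713, 0.1529, 0.2713]), [0.002284121662702262, 0.0016808039391332128, 0.0014049910679559627]) [0.5739 0.1524 0.278 ] [0.576  0.1532 0.285 ]
[array([0.5774, 0.2709, 0.136 ]), array([0.5471, 0.2666, 0.136 ])] 0.11506116404686241 94.0606949755998
btn (array([ 0.5273, -0.3514,  0.0145]), [0.001843762002476975, 0.001181790437392965, 0.0023108317263086865, 0.003034033657496866])
disp (array([ 0.5095, -0.2912,  0.0275]), [0.00021333074095170556, 0.0030718498351286812, 0.0018018845552346932, 0.002689459426958623])
nose (array([ 0.4754, -0.1656,  0.0106]), [0.00527942325018462, 0.002717451727289954, 0.004155050326613292])
```

```bash
python3 -c "
from h import *
print(rel([.571,.1535,.254],yaw(20)))"
```

```text
[ 0.0006  0.0013  0.1137 -0.0015  0.002  -0.0011]
```

```bash
python3 -m handwheel '[[[0.001,0.001,0.04,0,0.002,0,0.085],[0.001,0.001,0.08,0,0.002,0,0.085],[0.001,0.001,0.105,0,0.002,0,0.085],[0.001,0.001,0.1137,0,0.002,0,0.085],[0.001,0.001,0.1137,0,0.002,0,0.036],[0.001,0.001,0.1137,0,0.002,0,0.036],[0.001,0.001,0.1137,0,0.002,0,0.036],[0.001,0.001,0.1137,0,0.002,0,0.036]]]' 40
python3 -c "
from h import *
st()"
```

```text
clock: 3.12
position: [0.5714, 0.1528, 0.2574]
ee_rot: [0.985, 0.172, 0.002, -0.001]
ft_force: [-3.4, 2.1, 7.3]
grip_width: 0.47
t 3.12 p [0.5714 0.1528 0.2574] q [ 0.1832  0.3075 -0.646   1.4913  0.1852  1.4004 -1.6956] F [-3.36  2.07  7.31] g 40.2
```

```bash
python3 -m handwheel '[[[0,0,0,0,0,-0.03,0.036],[0,0,0,0,0,-0.10,0.036],[0,0,0,0,0,-0.2,0.036],[0,0,0,0,0,-0.32,0.036],[0,0,0,0,0,-0.45,0.036],[0,0,0,0,0,-0.58,0.036],[0,0,0,0,0,-0.71,0.036],[0,0,0,0,0,-0.84,0.036]]]' 40
python3 - <<'E'
from h import *
st();cv2.imwrite('pics/s3.png',manip.camera('scene')[100:250,260:480])
E
```

```text
clock: 4.12
position: [0.5718, 0.1523, 0.2574]
ee_rot: [0.828, 0.56, 0.002, 0.0]
ft_force: [-0.3, 1.6, 6.1]
grip_width: 0.47
t 4.12 p [0.5718 0.1523 0.2574] q [ 0.273   0.3338 -0.7667  1.4864  0.2321  1.4101 -0.8833] F [-0.33  1.56  6.14] g 40.1
```

View pics/s3.png

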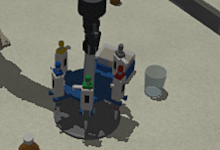

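```bash
python3 -m handwheel '[[[0,0,0,0,0,-0.13,0.036],[0,0,0,0,0,-0.26,0.036],[0,0,0,0,0,-0.39,0.036],[0,0,0,0,0,-0.52,0.036],[0,0,0,0,0,-0.65,0.036],[0,0,0,0,0,-0.78,0.036],[0,0,0,0,0,-0.91,0.036],[0,0,0,0,0,-1.04,0.036]]]' 40
python3 -c "
from h import *
st()"
python3 -m handwheel '[[[0,0,0,0,0,-0.13,0.036],[0,0,0,0,0,-0.26,0.036],[0,0,0,0,0,-0.39,0.036],[0,0,0,0,0,-0.52,0.036],[0,0,0,0,0,-0.65,0.036],[0,0,0,0,0,-0.77,0.036],[0,0,0,0,0,-0.87,0.036],[0,0,0,0,0,-0.95,0.036]]]' 40
python3 - <<'E'
from h import *
st();T=tool();print(np.degrees(np.arctan2(T[1,0],T[0,0])));cv2.imwrite('pics/s4.png',cv2.resize(manip.camera('scene')[120:240,290:450],None,fx=5,fy=5))
E
```

```text
clock: 5.18
position: [0.5725, 0.1524, 0.2575]
ee_rot: [0.44, 0.898, 0.002, 0.002]
ft_force: [5.7, 4.9, 3.3]
grip_width: 0.469
t 5.17 p [0.5725 0.1524 0.2575] q [ 0.3885  0.3814 -0.9339  1.4803  0.3078  1.4276  0.106 ] F [5.73 4.86 3.28] g 40.1
clock: 6.18
position: [0.5729, 0.153, 0.2575]
ee_rot: [-0.019, 1.0, 0.002, 0.004]
ft_force: [5.6, 8.5, 2.0]
grip_width: 0.47
t 6.17 p [0.5729 0.153  0.2575] q [ 0.4935  0.4488 -1.1074  1.4756  0.4022  1.4554  0.9913] F [5.56 8.49 1.98] g 40.2
-177.87727733690423
```

View pics/s4.png

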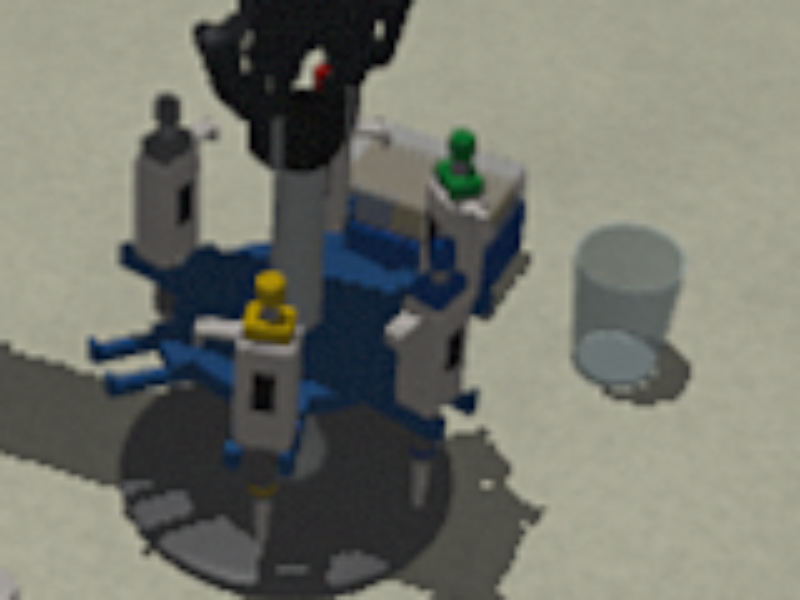

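```bash
python3 - <<'E'
from h import *
S=cam('scene');k=np.array([.571,.1535])
t=(onz(S,309,190,.136)+onz(S,312,197.6,.136))/2-np.r_[k,0];print(t,np.degrees(np.arctan2(t[1],t[0])))
for u,v,o in [(344,176,-60),(323.4,140.4,60),(290+461/5,120+138/5,180),(290+443/5,120+246/5,-120)]:
    t=onz(S,u,v,.243)[:2]-k;print(np.hypot(*t),np.degrees(np.arctan2(t[1],t[0]))+o)
E
```

```text
[-0.0146 -0.1205  0.136 ] -96.90337113790635
0.09824395627858037 -101.88908182828607
0.0991605558046069 -102.69829340329468
0.10014395253054112 257.41126278216416
0.10174588482712862 -102.08384251428545
```

```bash
python3 -m handwheel '[[[0,0,0,0,0,-0.07,0.036],[0,0,0,0,0,-0.14,0.036],[0,0,0,0,0,-0.20,0.036],[0,0,0,0,0,-0.216,0.036],[0,0,0,0,0,-0.216,0.036]]]' 40
python3 - <<'E'
from h import *
st();T=tool();print(np.degrees(np.arctan2(T[1,0],T[0,0])));im=manip.camera('scene');cv2.imwrite('pics/s5f.png',im);cv2.imwrite('pics/s5.png',cv2.resize(im[120:240,290:450],None,fx=5,fy=5))
E
```

```text
clock: 6.85
position: [0.5729, 0.1531, 0.2575]
ee_rot: [-0.125, 0.992, 0.001, 0.004]
ft_force: [6.5, 6.7, 3.0]
grip_width: 0.471
t 6.85 p [0.5729 0.1531 0.2575] q [ 0.5157  0.4684 -1.1489  1.4747  0.4278  1.4644  1.1876] F [6.46 6.72 2.95] g 40.2
-165.63718583565068
```

View pics/s5.png

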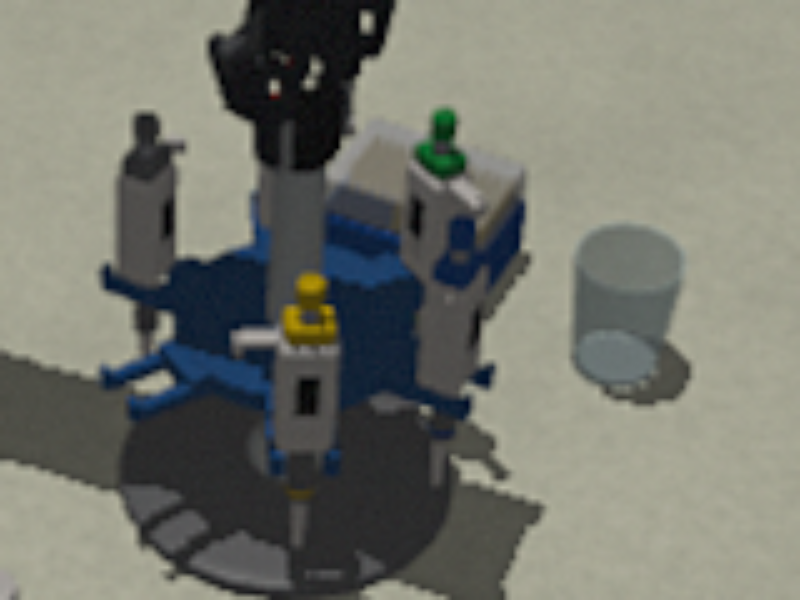

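```bash
cat > fk.py <<'E'
import numpy as np, itertools
from scipy.optimize import least_squares
from scipy.spatial.transform import Rotation as R
D=[([1.0854,.33285,-.06466,1.46098,.02158,1.34987,-.08851],[.27884,-.55892,.23051],[.97335,.22932,-.00019,-.00068]),
([.7242,.0881,-.301,1.485,.0251,1.5693,-.6848],[.453,-.2661,.3621],[.973,.229,.002,.001]),
([.1617,.2872,-.6511,1.2853,.1709,1.6266,-1.6825],[.5701,.1546,.3677],[.985,.173,-.001,-.001]),
([.1832,.3075,-.646,1.4913,.1852,1.4004,-1.6956],[.5714,.1528,.2574],[.985,.172,.002,-.001]),
([.273,.3338,-.7667,1.4864,.2321,1.4101,-.8833],[.5718,.1523,.2574],[.828,.56,.002,0]),
([.3885,.3814,-.9339,1.4803,.3078,1.4276,.106],[.5725,.1524,.2575],[.44,.898,.002,.002]),
([.4935,.4488,-1.1074,1.4756,.4022,1.4554,.9913],[.5729,.153,.2575],[-.019,1,.002,.004]),
([.5157,.4684,-1.1489,1.4747,.4278,1.4644,1.1876],[.5729,.1531,.2575],[-.125,.992,.001,.004])]
def fk(q,prm,s):
    h,a1,L1,a2,L2,a3,L3,y=prm
    rz=lambda t:R.from_euler('z',t);ry=lambda t:R.from_euler('y',t)
    A=rz(s[0]*q[0])*ry(q[1]);p=np.array([0,0,h])
    B=A*rz(s[1]*q[2]);p=p+B.apply([a1,0,L1]);C=B*ry(q[3])
    E=C*rz(s[2]*q[4]);p=p+E.apply([a2,0,L2]);F=E*ry(q[5])
    G=F*rz(s[3]*q[6]);p=p+F.apply([a3,0,0])+G.apply([0,0,L3])
    return p,G*rz(y)
def res(prm,s):
    o=[]
    for q,p,e in D:
        P,Q=fk(q,prm,s);o+=list(P-p)+list(.3*(Q.inv()*R.from_quat(e)).as_rotvec())
    return np.array(o)
if __name__=='__main__':
    for s in itertools.product([-1,1],repeat=4):
        for y in (0,1.57,-1.57,3.1):
            r=least_squares(res,[.35,0,.4,0,.4,0,.3,y],args=(s,))
            if r.cost<5e-3: print(s,r.cost,r.x.round(4))
E
python3 fk.py
```

```text
(-1, -1, -1, -1) 0.002628307144795541 [-1.384  -0.0296  0.5573  0.0353  0.4971  0.0056 -1.2212  1.5706]
(-1, -1, -1, -1) 0.0026283071447956 [-1.384  -0.0296  0.5573  0.0353  0.4971  0.0056 -1.2212  1.5706]
(-1, -1, -1, -1) 0.002628307144795571 [-1.384  -0.0296  0.5573  0.0353  0.4971  0.0056 -1.2212  1.5706]
(-1, -1, -1, -1) 0.0026283071447956606 [-1.384  -0.0296  0.5573  0.0353  0.4971  0.0056 -1.2212  1.5706]
```

```bash
python3 -m handwheel '[[[0,0,0,0,0,0,0.085],[0,0,0,0,0,0,0.085],[0,0,0,0,0,0,0.085],[0,0,-0.04,0,0,0,0.085],[0,0,-0.09,0,0,0,0.085],[0,0,-0.13,0,0,0,0.085]]]' 40
python3 - <<'E'
from h import *
st();T=tool();np.save('TC.npy',T);cv2.imwrite('pics/w6.png',manip.camera('wrist'))
E
```

```text
clock: 7.65
position: [0.5711, 0.1511, 0.3876]
ee_rot: [-0.124, 0.992, 0.0, 0.001]
ft_force: [0.5, 1.6, -0.8]
grip_width: 0.997
t 7.65 p [0.5711 0.1511 0.3876] q [ 0.4716  0.4275 -1.1657  1.2307  0.3966  1.7182  1.2234] F [ 0.46  1.63 -0.77] g 85.2
```

View pics/w6.png

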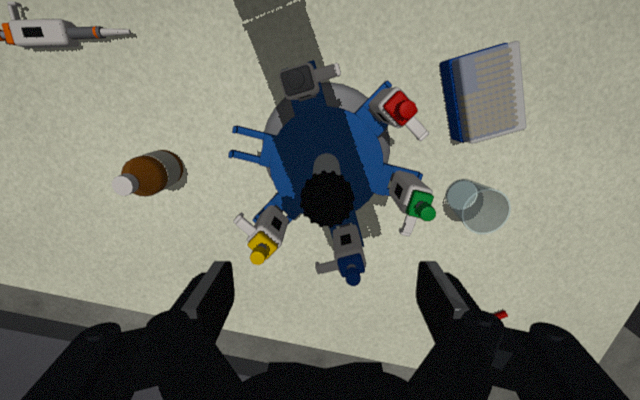

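Hand clear of the knob. The fork tips are now at (236,129) and (231,154), and all five pipettes still hang. I'll check the head angle.

```bash
python3 - <<'E'
from h import *
C=cam('wrist',np.load('TC.npy'));S=cam('scene')
im=manip.camera('scene');cv2.imwrite('pics/s7.png',cv2.resize(im[120:240,290:450],None,fx=5,fy=5))
im=manip.camera('side');cv2.imwrite('pics/d7.png',cv2.resize(im[150:270,190:350],None,fx=5,fy=5))
k=onz(C,326.5,199,.280);print('knob',k)
kk=k[:2]
t=[onz(C,u,v,.136) for u,v in [(236,129),(231,154)]];print(t)
m=(t[0]+t[1])[:2]/2
for c in (kk,np.array([.5715,.1533])): w=m-c;print(np.hypot(*w),np.degrees(np.arctan2(w[1],w[0])))
E
```

```text
knob [0.5705 0.1514 0.28  ]
[array([0.5554, 0.0352, 0.136 ]), array([0.587 , 0.0341, 0.136 ])]
0.1167420155037445 -89.64461113760194
0.11865989244698155 -90.13362883730642
```

View pics/s7.png

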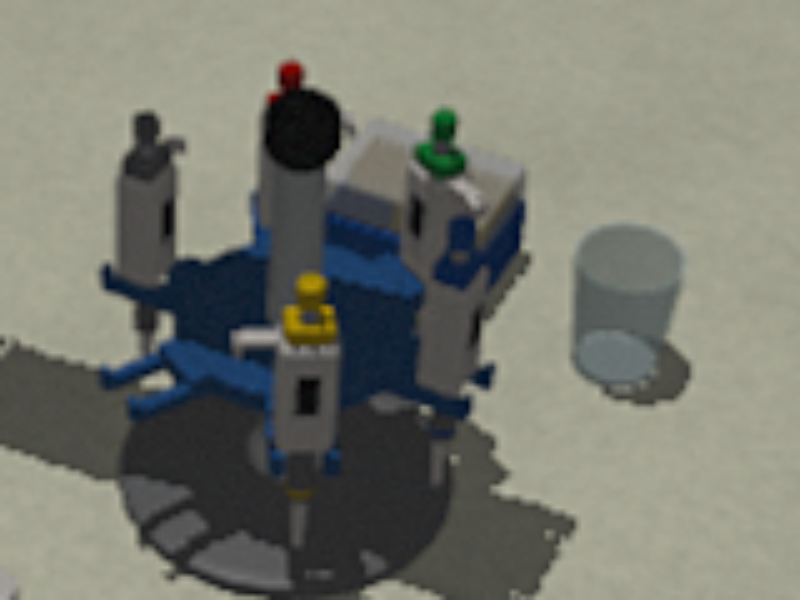

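View pics/d7.png

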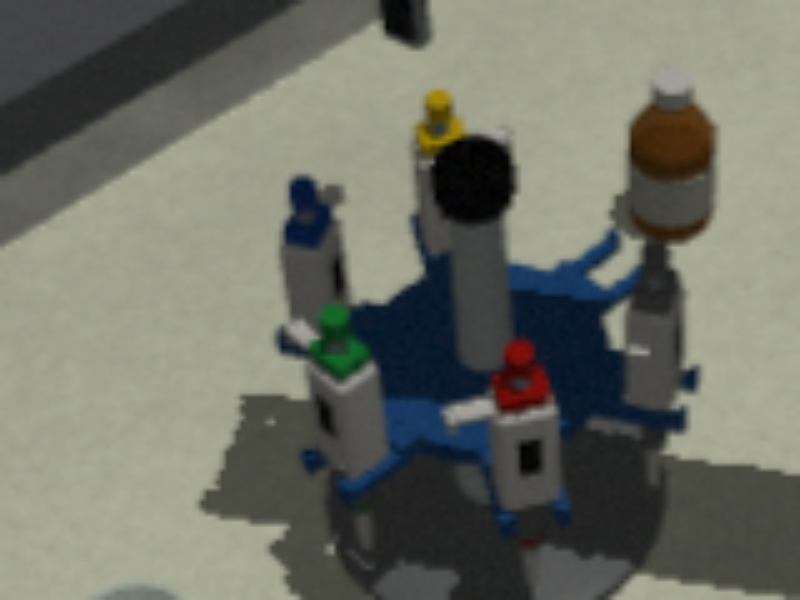

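Free hanger at -90.1°, as wanted, and nothing disturbed. Moving over the pipette.

```bash
python3 -c "
from h import *
print(rel([.515,-.275,.33],yaw(106)))"
```

```text
[ 0.1603 -0.3996  0.0564  0.0041  0.0036  1.5407]
```

```bash
python3 -m handwheel '[[[0.022,-0.055,0,0,0,0.15,0.085],[0.044,-0.11,0,0,0,0.32,0.085],[0.066,-0.165,0.01,0,0,0.5,0.085],[0.088,-0.22,0.02,0,0,0.68,0.085],[0.110,-0.275,0.03,0,0,0.86,0.085],[0.132,-0.33,0.04,0,0,1.04,0.085],[0.154,-0.385,0.05,0,0,1.22,0.085],[0.160,-0.400,0.056,0,0,1.40,0.085]]]'
python3 -m handwheel '[[[0,0,0,0.002,0,0.14,0.085],[0,0,0,0,0.1,0.14,0.085],[0,0,0,0,0.28,0.14,0.085],[0,0,0,0,0.35,0.14,0.085]]]'
python3 - <<'E'
from h import *
st();T=tool();print(R.from_matrix(T[:3,:3]).as_quat());np.save('TD.npy',T);cv2.imwrite('pics/w8.png',manip.camera('wrist'))
E
```

```text
clock: 8.8
position: [0.5124, -0.281, 0.3265]
ee_rot: [0.55, 0.835, 0.0, -0.001]
ft_force: [0.4, 0.6, 0.2]
grip_width: 0.998
clock: 9.3
position: [0.514, -0.2778, 0.3266]
ee_rot: [0.594, 0.785, 0.096, -0.149]
ft_force: [-0.5, 0.7, -0.2]
grip_width: 0.996
t 9.3 p [ 0.514  -0.2778  0.3266] q [ 1.0392  0.5414 -0.7975  1.1416  0.0938  1.8194  0.5661] F [-0.45  0.73 -0.17] g 85.1
[ 0.5938  0.7849  0.0965 -0.1486]
```

View pics/w8.png

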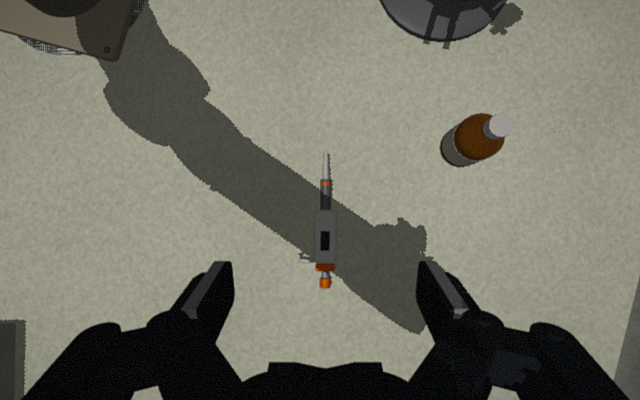

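```bash
python3 - <<'E'
from h import *
A=cam('wrist',np.load('TA.npy'));C=cam('wrist',np.load('TD.npy'))
im=cv2.imread('pics/w8.png');hsv=cv2.cvtColor(im,cv2.COLOR_BGR2HSV)
m=cv2.inRange(hsv,(3,120,60),(15,255,255));m[:140]=0;m[:,:290]=0;m[:,360:]=0
n,l,s,c=cv2.connectedComponentsWithStats(m);print(s[1:],c[1:])
cv2.imwrite('pics/w8z.png',cv2.resize(im[140:300,280:370],None,fx=5,fy=5)[:, :]) 
n=onz(C,326,153,.014);b=onz(C,325,289,.014);sh=onz(C,325,209.5,.014);e=onz(C,325,264,.022);
print(n,b,sh,e);d=(n-b);print(np.linalg.norm(d),np.degrees(np.arctan2(d[1],d[0])),np.linalg.norm(sh-b))
E
```

```text
[[321 182  10   4  37]
 [316 264  19   8 137]
 [320 278  10  11 100]] [[325.4865 183.3784]
 [324.8029 267.1387]
 [324.53   282.61  ]]
[ 0.4759 -0.1673  0.014 ] [ 0.5302 -0.3614  0.014 ] [ 0.4979 -0.249   0.014 ] [ 0.52   -0.3251  0.022 ]
0.20157861156910578 105.63510311115049 0.11696492831659389
```

View pics/w8z.png

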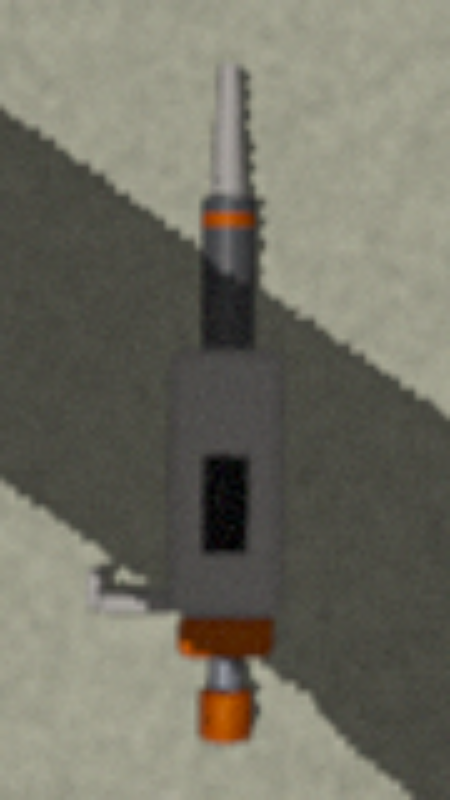

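Pipette grip point (0.507,-0.279), axis at 105.6°, all three references agreeing within 1.5 mm. I'll fit a rough arm model to check that the horizontal hanging pose is reachable.

```bash
python3 - <<'E'
from h import *
s=open('fk.py').read()
E
cat > fk2.py <<'E'
import numpy as np
from fk import D,R,least_squares
D=list(D)+[([.4716,.4275,-1.1657,1.2307,.3966,1.7182,1.2234],[.5711,.1511,.3876],[-.124,.992,0,.001]),
([1.0392,.5414,-.7975,1.1416,.0938,1.8194,.5661],[.514,-.2778,.3266],[.5938,.7849,.0965,-.1486])]
LO=np.array([-2.6,-.5,-1.47,.16,-1.27,.06,-2.6]);HI=np.array([2.6,2.12,1.34,2.42,4.41,2.06,2.6])
rz=lambda t:R.from_euler('z',t);ry=lambda t:R.from_euler('y',t)
def fk(q,m):
    A=rz(-q[0])*ry(q[1]);p=np.array([0,0,m[0]])+rz(-q[0]).apply([0,m[1],0])
    B=A*rz(-q[2]);p=p+B.apply([m[2],m[3],m[4]]);C=B*ry(q[3])
    E=C*rz(-q[4]);p=p+C.apply([m[5],0,0])+E.apply([0,m[6],m[7]]);F=E*ry(q[5])
    G=F*rz(-q[6]);p=p+F.apply([m[8],m[9],0])+G.apply([0,0,m[10]])
    return p,G*rz(m[11])
m0=np.array([.36,0,0,0,.45,0,0,.45,0,0,.4,1.57]);w=np.array([1,3,3,3,1,3,3,1,3,3,1,1])*.002
def res(m):
    o=list(w*(m-m0))
    for q,p,e in D:
        P,Q=fk(q,m);o+=list(P-p)+list(.3*(Q.inv()*R.from_quat(e)).as_rotvec())
    return np.array(o)
def fit():
    r=least_squares(res,m0);return r.x,r.fun[12:]
def ik(p,Rm,m,tries=30,seed=0):
    g=np.random.default_rng(seed);best=[]
    Q=R.from_matrix(Rm)
    f=lambda q:np.r_[fk(q,m)[0]-p,.2*(fk(q,m)[1].inv()*Q).as_rotvec(),.0005*(q-(LO+HI)/2)]
    for i in range(tries):
        r=least_squares(f,g.uniform(LO+.02,HI-.02),bounds=(LO,HI),max_nfev=60)
        best.append((np.abs(r.fun[:6]).max(),r.x))
    return sorted(best,key=lambda b:b[0])
if __name__=='__main__':
    np.set_printoptions(precision=3,suppress=True)
    m,f=fit();print(m);print((f.reshape(-1,6)*1000).round(1))
    np.save('m.npy',m)
E
python3 fk2.py
```

```text
[ 0.258 -0.022  0.    -0.023  0.449  0.    -0.     0.49  -0.    -0.
  0.343  1.571]
[[-0.   0.   0.  -0.   0.   0. ]
 [-0.   0.   0.  -0.3  0.2 -0.2]
 [ 0.  -0.  -0.   0.2  0.1  0.2]
 [ 0.1 -0.  -0.   0.  -0.   0.1]
 [-0.   0.1 -0.   0.2 -0.1  0.1]
 [ 0.  -0.   0.   0.2 -0.1 -0.2]
 [ 0.  -0.   0.  -0.2 -0.3 -0.2]
 [-0.   0.  -0.   0.3 -0.2  0. ]
 [-0.  -0.1  0.   0.1  0.3  0.1]
 [ 0.1  0.   0.  -0.   0.   0.1]]
```

```bash
cat > poses.py <<'E'
from h import *
import fk2
m=np.load('m.npy')
def Rp(xp,zp,th,case=2):
    """tool rotation for pipette axes xp,zp; th = lean"""
    xp=np.array(xp,float);zp=np.array(zp,float);z=-np.cos(th)*zp+np.sin(th)*xp;x=np.cos(th)*xp+np.sin(th)*zp
    if case==1:x=-x
    return np.c_[x,np.cross(z,x),z]
E
python3 - <<'E'
from poses import *
seat=np.array([.5715,.0533,.130])
for case in (1,2):
  for th in (0,.2,.35,.5):
    Rm=Rp([0,0,-1],[0,-1,0],th,case)
    for dz in (0,.07):
      p=seat+[0,0,.03+dz]+.009*Rm[:,2]
      b=fk2.ik(p,Rm,m,25)
      ok=[x for x in b if x[0]<1e-3]
      print(case,th,dz,len(ok),b[0][0],ok[0][1] if ok else b[0][1])
    a=np.radians(105.6);Rm=Rp([np.cos(a),np.sin(a),0],[0,0,1],th,case);b=fk2.ik(np.array([.507,-.279,.014])+.009*Rm[:,2],Rm,m,15);print('   pick',b[0])
E
```

```text
1 0 0 11 1.3396664502556942e-06 [ 1.2628  1.5785 -1.4253  1.5853 -0.0386  1.2505  0.1531]
1 0 0.07 11 1.5207568474123862e-06 [ 1.2708  1.4673 -1.47    1.605  -0.1352  1.2489  0.1093]
   pick (np.float64(2.9388910897676678e-06), array([ 0.2494,  0.4656,  0.2119,  1.8113, -0.1231,  0.8774, -2.3511]))
1 0.2 0 12 1.4454720577204673e-06 [ 1.2584  1.4313 -1.4305  1.6134  0.0259  1.2155  0.0818]
1 0.2 0.07 12 1.6900327246733595e-06 [ 1.266   1.3137 -1.47    1.6119 -0.0793  1.2376  0.0461]
   pick (np.float64(2.7675521722431553e-06), array([ 0.3976,  0.5576,  0.1389,  1.6762, -0.2436,  1.0695, -2.214 ]))
1 0.35 0 12 1.5666879874038493e-06 [ 1.2474  1.3155 -1.4299  1.6317  0.0687  1.1943  0.0284]
1 0.35 0.07 11 1.8260800752264763e-06 [ 1.2562  1.2005 -1.47    1.6148 -0.0348  1.2338 -0.0043]
   pick (np.float64(2.6904600438337027e-06), array([ 0.4912,  0.6404,  0.09  ,  1.5698, -0.3032,  1.2169, -2.1524]))
1 0.5 0 12 1.7136157246263646e-06 [ 1.2284  1.1937 -1.4218  1.6472  0.1042  1.1771 -0.0225]
1 0.5 0.07 12 1.9564993873001493e-06 [ 1.2405  1.0912 -1.47    1.6157  0.0143  1.2344 -0.0585]
   
[... 617 characters left out ...]
78101136354246e-06), array([ 0.9936,  0.6529, -0.6441,  1.6403,  0.2486,  1.1011,  0.5735]))
2 0.35 0 10 2.9940336876071045e-06 [ 0.5864  0.677  -0.2993  1.6667 -0.9412  1.4652 -2.3952]
2 0.35 0.07 8 3.0954733093574935e-06 [ 0.553   0.5686 -0.2553  1.6522 -0.9828  1.5474 -2.4763]
   pick (np.float64(2.400960053808183e-06), array([ 1.0752,  0.7722, -0.7326,  1.5329,  0.2366,  1.2395,  0.6092]))
2 0.5 0 11 3.0593480695447407e-06 [ 0.4969  0.5844 -0.2208  1.6859 -0.8964  1.4117 -2.4472]
2 0.5 0.07 10 3.1641754619478734e-06 [ 0.4608  0.4868 -0.1741  1.657  -0.9223  1.5013 -2.5313]
   pick (np.float64(1.6915731580176258e-06), array([ 1.116 ,  0.8883, -0.7846,  1.4238,  0.2152,  1.3748,  0.6375]))
```

```bash
python3 - <<'E'
from poses import *
def jac(q):
    p0,R0=fk2.fk(q,m);J=np.zeros((6,7))
    for i in range(7):
        d=np.zeros(7);d[i]=1e-5;p,Q=fk2.fk(q+d,m);J[:3,i]=(p-p0)/1e-5;J[3:,i]=(Q*R0.inv()).as_rotvec()/1e-5
    return J
def follow(q,p,Q,n=20):
    q=np.array(q,float);p0,R0=fk2.fk(q,m);dr=(R0.inv()*Q).as_rotvec()
    for k in range(1,n+1):
        for _ in range(3):
            pt=p0+(p-p0)*k/n;Rt=R0*R.from_rotvec(dr*k/n);pc,Rc=fk2.fk(q,m)
            q=q+np.linalg.pinv(jac(q))@np.r_[pt-pc,(Rt*Rc.inv()).as_rotvec()]
    return q
D=fk2.D
for i,j in ((0,1),(1,2),(3,4),(4,7)):
    print(i,j,follow(D[i][0],np.array(D[j][1]),R.from_quat(D[j][2])),np.array(D[j][0]))
E
```

```text
0 1 [ 0.7287  0.0875 -0.3057  1.4858  0.0254  1.568  -0.6845] [ 0.7242  0.0881 -0.301   1.485   0.0251  1.5693 -0.6848]
1 2 [ 0.1549  0.2851 -0.6409  1.286   0.1667  1.6254 -1.6806] [ 0.1617  0.2872 -0.6511  1.2853  0.1709  1.6266 -1.6825]
3 4 [ 0.2731  0.3345 -0.7669  1.4857  0.2323  1.4109 -0.8837] [ 0.273   0.3338 -0.7667  1.4864  0.2321  1.4101 -0.8833]
4 7 [ 0.5151  0.4675 -1.1481  1.4751  0.4279  1.4639  1.1875] [ 0.5157  0.4684 -1.1489  1.4747  0.4278  1.4644  1.1876]
```

```bash
cat >> poses.py <<'E'
def jac(q):
    p0,R0=fk2.fk(q,m);J=np.zeros((6,7))
    for i in range(7):
        d=np.zeros(7);d[i]=1e-5;p,Q=fk2.fk(q+d,m);J[:3,i]=(p-p0)/1e-5;J[3:,i]=(Q*R0.inv()).as_rotvec()/1e-5
    return J
def follow(q,p,Q,n=16,lim=None):
    q=np.array(q,float);p0,R0=fk2.fk(q,m);dr=(R0.inv()*Q).as_rotvec()
    for k in range(1,n+1):
        for _ in range(3):
            pt=p0+(p-p0)*k/n;Rt=R0*R.from_rotvec(dr*k/n);pc,Rc=fk2.fk(q,m)
            q=q+np.linalg.pinv(jac(q))@np.r_[pt-pc,(Rt*Rc.inv()).as_rotvec()]
        if lim is not None: lim.append(q)
    return q
seat=np.array([.5715,.0533,.130]);grip=np.array([.507,-.279,.014]);S_=.0065
def pick(th,up=0,case=2):
    a=np.radians(105.6);Rm=Rp([np.cos(a),np.sin(a),0],[0,0,1],th,case);return grip+S_*Rm[:,2]+[0,0,up],R.from_matrix(Rm)
def hang(th,d=(0,0,0),case=2):
    Rm=Rp([0,0,-1],[0,-1,0],th,case);return seat+[0,0,.03]+S_*Rm[:,2]+d,R.from_matrix(Rm)
E
python3 - <<'E'
from poses import *
q0=np.array(manip.get_obs()['joint_pos'])
for th in (.1,.2,.3,.4):
    q=follow(q0,*pick(th));print('th',th,'pick',q);q=follow(q,*pick(th,.3));qa=q
    P,Q=hang(th,(0,-.12,.12))
    for b in fk2.ik(P,Q.as_matrix(),m,16,seed=3)[:8]:
        if b[0]>1e-3: continue
        lim=[];q=qa
        for f in np.linspace(0,1,9)[1:]:
            p,r=fk2.fk(qa+(b[1]-qa)*f,m);q=follow(q,p,r,4,lim)
        q=follow(q,*hang(th,(0,0,.1)),8,lim);q=follow(q,*hang(th),8,lim);L=np.array(lim)
        mar=np.minimum((L-fk2.LO).min(0),(fk2.HI-L).min(0))
        if mar.min()>-.1 : print(b[1],'end',q,'margin',mar, 'travel',np.abs(b[1]-qa).max())
E
```

```text
th 0.1 pick [ 1.0159  0.6158 -0.7043  1.7034  0.356   1.0384  0.4728]
[ 0.7784  0.7482 -0.3344  1.4457 -1.0022  1.8276 -2.5058] end [ 0.7023  0.8483 -0.4162  1.6263 -0.9907  1.5536 -2.3325] margin [1.5338 0.8723 0.6766 0.7852 0.2257 0.2504 0.0792] travel 3.072795707386901
[ 0.7783  0.7482 -0.3343  1.4457 -1.0022  1.8276 -2.5058] end [ 0.7023  0.8483 -0.4162  1.6263 -0.9907  1.5536 -2.3325] margin [1.5338 0.8723 0.6766 0.7852 0.2256 0.2504 0.0792] travel 3.0727810906460333
[ 0.7783  0.7482 -0.3343  1.4457 -1.0022  1.8276 -2.5058] end [ 0.7023  0.8483 -0.4162  1.6263 -0.9907  1.5536 -2.3325] margin [1.5338 0.8723 0.6766 0.7852 0.2256 0.2504 0.0792] travel 3.072776115154215
[ 0.7784  0.7482 -0.3344  1.4457 -1.0022  1.8276 -2.5058] end [ 0.7023  0.8483 -0.4162  1.6263 -0.9907  1.5536 -2.3325] margin [1.5338 0.8723 0.6766 0.7852 0.2257 0.2504 0.0792] travel 3.0727948064722344
[ 0.7665  0.7454 -0.3168  1.4466 -1.0105  1.8337 -2.5009] end [ 0.7018  0.8482 -0.4155  1.6263 -0.991   1.5538 -2.3323] margin [1.5339 0.8723 0.6766 0.7852 0.2253 0.2501 0.0794] travel 3.0678593444093316
[ 0.7558  0.
[... 3161 characters left out ...]
.4429] margin [1.5289 1.0244 0.678  0.754  0.3621 0.2717 0.024 ] travel 3.1209295762058753
[ 0.6295  0.5876 -0.1595  1.4519 -0.9049  1.7594 -2.5323] end [ 0.6366  0.6608 -0.3721  1.666  -0.8772  1.4203 -2.4429] margin [1.5289 1.0244 0.678  0.754  0.3621 0.2717 0.024 ] travel 3.120940096456625
[ 0.601   0.5849 -0.1193  1.4539 -0.9208  1.7699 -2.5221] end [ 0.6353  0.6605 -0.3704  1.666  -0.878   1.4208 -2.4424] margin [1.5292 1.0241 0.678  0.754  0.3613 0.271  0.0245] travel 3.110712998710755
[ 0.613   0.586  -0.1362  1.453  -0.9142  1.7655 -2.5264] end [ 0.6359  0.6606 -0.3711  1.666  -0.8777  1.4206 -2.4426] margin [1.5291 1.0242 0.678  0.754  0.3616 0.2713 0.0243] travel 3.1149876158027143
```

```bash
cat > plan.py <<'E'
from poses import *
import sys
th=.25
q0=np.array(manip.get_obs()['joint_pos'])
q=follow(q0,*pick(th));q=follow(q,*pick(th,.22));qa=q
for d in ((0,-.14,.04),(0,-.14,.08),(-.03,-.14,.06)):
    P,Q=hang(th,d)
    b=fk2.ik(P,Q.as_matrix(),m,12,seed=3)[0]
    lim=[];q=qa;out=[]
    for f in np.linspace(0,1,9)[1:]:
        p,r=fk2.fk(qa+(b[1]-qa)*f,m);q=follow(q,p,r,4,lim)
        Rt=r.as_matrix();xp=np.cos(th)*Rt[:,0]+np.sin(th)*Rt[:,2];g=p-S_*Rt[:,2]
        out.append(np.r_[g,g+.115*xp,g-.085*xp,p-.34*Rt[:,2]])
    q=follow(q,*hang(th,(0,0,.015)),8,lim);q=follow(q,*hang(th),8,lim);L=np.array(lim)
    mar=np.minimum((L-fk2.LO).min(0),(fk2.HI-L).min(0))
    print(d,b,'\nend',q,'margin',mar);print(np.array(out).round(3))
E
python3 plan.py
```

```text
(0, -0.14, 0.04) (np.float64(3.029464470207565e-06), array([ 0.7386,  0.7895, -0.2591,  1.434 , -0.8906,  1.7485, -2.4233])) 
end [ 0.6655  0.7502 -0.3821  1.6479 -0.9443  1.4908 -2.3789] margin [1.5168 0.9994 0.688  0.7717 0.3199 0.3275 0.1601]
[[ 0.507 -0.244  0.217  0.522 -0.131  0.231  0.497 -0.328  0.206  0.538
  -0.371  0.523]
 [ 0.509 -0.211  0.205  0.567 -0.113  0.223  0.467 -0.283  0.192  0.546
  -0.382  0.489]
 [ 0.514 -0.18   0.198  0.604 -0.109  0.206  0.447 -0.232  0.193  0.553
  -0.39   0.454]
 [ 0.52  -0.153  0.195  0.627 -0.113  0.178  0.442 -0.183  0.208  0.559
  -0.397  0.419]
 [ 0.53  -0.13   0.195  0.633 -0.116  0.146  0.453 -0.14   0.231  0.564
  -0.402  0.384]
 [ 0.541 -0.111  0.196  0.622 -0.114  0.114  0.482 -0.109  0.257  0.568
  -0.406  0.349]
 [ 0.555 -0.097  0.198  0.599 -0.104  0.092  0.523 -0.091  0.276  0.57
  -0.408  0.316]
 [ 0.571 -0.087  0.2    0.572 -0.087  0.085  0.571 -0.087  0.285  0.571
  -0.41   0.283]]
(0, -0.14, 0.08) (np.float64(3.086685604318639e-06), array([ 0.7316,  0.7358, -0.249 ,  1.4262, -0.9182,  1.7866, -2.4687])) 
end [ 0.6689  0.
[... 1079 characters left out ...]
.243  0.217  0.516 -0.13   0.231  0.491 -0.326  0.206  0.535
  -0.369  0.523]
 [ 0.498 -0.208  0.206  0.555 -0.11   0.223  0.456 -0.281  0.193  0.54
  -0.379  0.49 ]
 [ 0.497 -0.177  0.201  0.587 -0.105  0.206  0.431 -0.23   0.197  0.544
  -0.387  0.456]
 [ 0.5   -0.15   0.2    0.606 -0.108  0.181  0.422 -0.18   0.214  0.546
  -0.393  0.423]
 [ 0.506 -0.126  0.203  0.608 -0.112  0.151  0.431 -0.137  0.24   0.547
  -0.398  0.391]
 [ 0.515 -0.108  0.207  0.595 -0.11   0.124  0.456 -0.106  0.269  0.546
  -0.403  0.36 ]
 [ 0.527 -0.095  0.214  0.57  -0.102  0.107  0.495 -0.09   0.292  0.545
  -0.407  0.33 ]
 [ 0.541 -0.087  0.22   0.542 -0.087  0.105  0.541 -0.087  0.305  0.542
  -0.41   0.303]]
```

```bash
sed -i 's/for d in (.*/for d in ((-.03,-.22,.08),(-.03,-.26,.06),(-.05,-.24,.05)):/' plan.py; python3 plan.py
```

```text
(-0.03, -0.22, 0.08) (np.float64(3.083102708721125e-06), array([ 0.7915,  0.7802, -0.1773,  1.3394, -0.8806,  1.9148, -2.4319])) 
end [ 0.6515  0.7466 -0.3635  1.6488 -0.9543  1.4977 -2.3728] margin [1.515  0.9993 0.69   0.7709 0.3101 0.1682 0.1425]
[[ 0.501 -0.254  0.221  0.517 -0.141  0.235  0.489 -0.337  0.211  0.534
  -0.381  0.528]
 [ 0.498 -0.23   0.214  0.558 -0.134  0.231  0.454 -0.302  0.202  0.537
  -0.401  0.498]
 [ 0.499 -0.209  0.212  0.591 -0.141  0.217  0.43  -0.26   0.209  0.54
  -0.42   0.468]
 [ 0.502 -0.192  0.214  0.609 -0.155  0.194  0.423 -0.22   0.229  0.542
  -0.437  0.437]
 [ 0.509 -0.179  0.219  0.61  -0.168  0.166  0.434 -0.188  0.258  0.543
  -0.452  0.407]
 [ 0.518 -0.171  0.225  0.596 -0.175  0.141  0.46  -0.168  0.287  0.543
  -0.466  0.378]
 [ 0.529 -0.167  0.232  0.571 -0.174  0.126  0.498 -0.161  0.311  0.543
  -0.479  0.35 ]
 [ 0.541 -0.167  0.24   0.542 -0.167  0.125  0.541 -0.167  0.325  0.541
  -0.49   0.323]]
(-0.03, -0.26, 0.06) (np.float64(3.5461647359168786e-06), array([ 0.8733,  0.8666, -0.2563,  1.2441, -0.8069,  1.9298, -2.4517])) 
end [ 0
[... 1088 characters left out ...]
257  0.218  0.514 -0.144  0.232  0.486 -0.341  0.207  0.532
  -0.384  0.524]
 [ 0.492 -0.237  0.207  0.552 -0.139  0.224  0.448 -0.308  0.195  0.535
  -0.408  0.49 ]
 [ 0.49  -0.218  0.202  0.581 -0.149  0.206  0.422 -0.27   0.199  0.535
  -0.43   0.456]
 [ 0.491 -0.204  0.2    0.597 -0.165  0.179  0.412 -0.233  0.215  0.535
  -0.449  0.421]
 [ 0.495 -0.193  0.201  0.596 -0.181  0.148  0.42  -0.203  0.24   0.533
  -0.467  0.387]
 [ 0.502 -0.187  0.203  0.58  -0.19   0.119  0.444 -0.184  0.266  0.531
  -0.483  0.354]
 [ 0.511 -0.185  0.207  0.553 -0.192  0.1    0.48  -0.179  0.285  0.527
  -0.497  0.323]
 [ 0.521 -0.187  0.21   0.522 -0.187  0.095  0.521 -0.187  0.295  0.521
  -0.51   0.293]]
```

```bash
python3 - <<'E'
from poses import *
for u in (.1,0):
    p,r=pick(.25,u);print(p,rel(p,r.as_matrix()))
E
```

```text
[ 0.5066 -0.2775  0.1077] [-0.0739 -0.001   0.2052 -0.027  -0.1084 -0.0014]
[ 0.5066 -0.2775  0.0077] [-0.1089  0.0017  0.2988 -0.027  -0.1084 -0.0014]
```

```bash
python3 -m handwheel '[[[-0.02,0,0.055,-0.01,-0.05,0,0.08],[-0.04,0,0.11,-0.02,-0.1,-0.001,0.08],[-0.06,-0.001,0.165,-0.027,-0.108,-0.001,0.08],[-0.074,-0.001,0.205,-0.027,-0.108,-0.001,0.08],[-0.074,-0.001,0.205,-0.027,-0.108,-0.001,0.08]]]' 50
python3 - <<'E'
from poses import *
st();T=tool();np.save('TE.npy',T);cv2.imwrite('pics/w9.png',manip.camera('wrist'))
p,r=pick(.25,0);print(rel(p,r.as_matrix()))
E
```

```text
clock: 9.98
position: [0.5067, -0.2759, 0.1084]
ee_rot: [0.598, 0.792, 0.073, -0.097]
ft_force: [0.5, -0.4, 0.8]
grip_width: 0.94
t 9.97 p [ 0.5067 -0.2759  0.1084] q [ 1.0819  0.5814 -0.7651  1.5434  0.2031  1.3172  0.585 ] F [ 0.51 -0.43  0.78] g 80.3
[-0.0252 -0.0023  0.1002  0.0016  0.0078  0.0047]
```

View pics/w9.png

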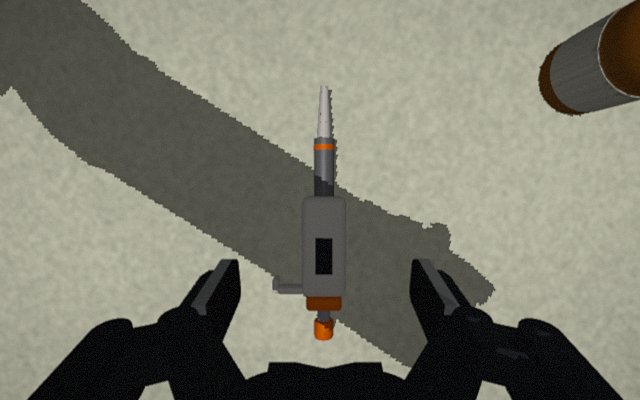

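```bash
python3 - <<'E'
from poses import *
C=cam('wrist',np.load('TE.npy'))
n=onz(C,324,87,.014);b=onz(C,323.5,337,.014);s=onz(C,323.5,196.5,.014);L=onz(C,303,225,.016);Rr=onz(C,345,225,.016)
d=(n-b)/np.linalg.norm(n-b);print(np.linalg.norm(n-b),np.degrees(np.arctan2(d[1],d[0])),n-.115*d,b+.085*d,s-.03*d,np.linalg.norm(L-Rr))
S=cam('scene');D=cam('side');B=cam('wrist',np.load('TD.npy'))
print(tri((C,324,87),(B,326,153),(S,241,230.6)),tri((C,323.5,325),(B,324.5,282.6),(S,188.4,265.8)))
E
```

```text
0.1993072318753445 105.73953898716773 [ 0.5064 -0.2783  0.014 ] [ 0.5062 -0.2776  0.014 ] [ 0.5061 -0.278   0.014 ] 0.033135622689646684
(array([ 0.4756, -0.1663,  0.0136]), [0.0011986329398098914, 0.0008636222917898336, 0.0019371251201971706]) (array([ 0.5268, -0.3504,  0.0145]), [0.0008618728042100679, 0.0020329897941278926, 0.0013128028835900853])
```

```bash
python3 -m handwheel '[[[-0.012,-0.0025,0.05,0.0016,0.0078,0.0047,0.08],[-0.02,-0.0025,0.085,0.0016,0.0078,0.0047,0.08],[-0.024,-0.0025,0.1,0.0016,0.0078,0.0047,0.08],[-0.024,-0.0025,0.1,0.0016,0.0078,0.0047,0.08],[-0.024,-0.0025,0.1,0.0016,0.0078,0.0047,0.03],[-0.024,-0.0025,0.1,0.0016,0.0078,0.0047,0.03],[-0.024,-0.0025,0.1,0.0016,0.0078,0.0047,0.03],[-0.024,-0.0025,0.1,0.0016,0.0078,0.0047,0.03]]]' 50
python3 - <<'E'
from poses import *
st();T=tool();np.save('TF.npy',T);print(rel(pick(.25)[0],pick(.25)[1].as_matrix()));cv2.imwrite('pics/w10.png',manip.camera('wrist'))
E
```

```text
clock: 11.02
position: [0.5076, -0.2775, 0.0097]
ee_rot: [0.6, 0.79, 0.075, -0.098]
ft_force: [-0.9, -0.8, 6.7]
grip_width: 0.387
t 11.03 p [ 0.5076 -0.2775  0.0097] q [ 1.0521  0.6995 -0.7167  1.6009  0.27    1.1577  0.5684] F [-0.94 -0.76  6.75] g 33.0
[-0.0002 -0.0009  0.0021  0.0023  0.0027 -0.0002]
```

View pics/w10.png

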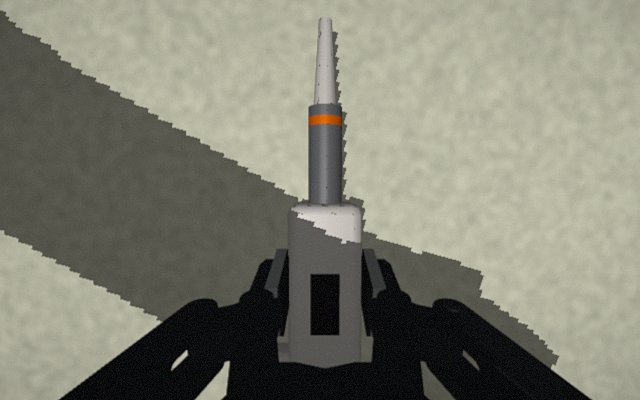

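Gripped at 33 mm, hand square on the handle. Lifting straight up.

```bash
python3 -m handwheel '[[[0.0025,0,-0.01,0,0,0,0.03],[0.0075,0,-0.03,0,0,0,0.03],[0.0175,0,-0.07,0,0,0,0.03],[0.03,0,-0.12,0,0,0,0.03],[0.0425,0,-0.17,0,0,0,0.03],[0.055,0,-0.217,0,0,0,0.03]]]' 60
python3 - <<'E'
from poses import *
st();T=tool();np.save('TG.npy',T);cv2.imwrite('pics/w11.png',manip.camera('wrist'));cv2.imwrite('pics/s11.png',cv2.resize(manip.camera('scene')[140:290,150:310],None,fx=5,fy=4))
E
```

```text
clock: 11.82
position: [0.5066, -0.2769, 0.2357]
ee_rot: [0.6, 0.79, 0.075, -0.098]
ft_force: [1.1, -0.2, -1.6]
grip_width: 0.386
t 11.82 p [ 0.5066 -0.2769  0.2357] q [ 1.1004  0.4798 -0.8028  1.3977  0.1345  1.5416  0.5919] F [ 1.15 -0.21 -1.63] g 32.9
```

View pics/w11.png

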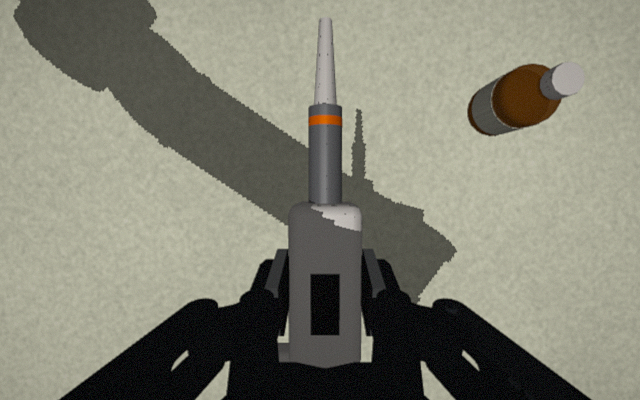

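View pics/s11.png

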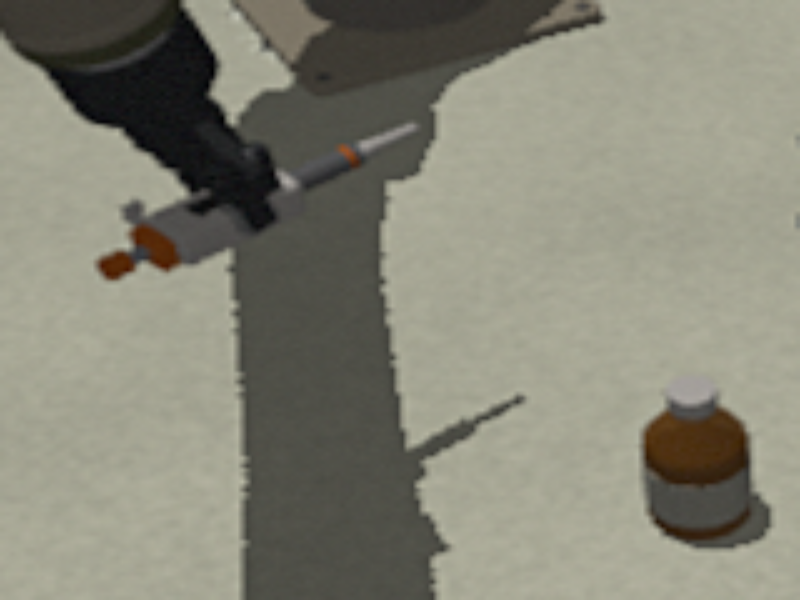

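Pipette held level, unmoved in the hand (nose still at (325,18)). Next, the re-orientation waypoints.

```bash
cat > hp.py <<'E'
from poses import *
TF=np.load('TF.npy')
a=np.radians(105.7);P0=np.eye(4);x=np.array([np.cos(a),np.sin(a),0]);P0[:3,:3]=np.c_[x,np.cross([0,0,1],x),[0,0,1]];P0[:3,3]=[.5063,-.278,.014]
G=np.linalg.inv(TF)@P0
def hangT(d=(0,0,0)):
    P=np.eye(4);P[:3,:3]=np.c_[[0,0,-1],[1,0,0],[0,-1,0]];P[:3,3]=seat+[0,0,.03]+np.array(d);return P@np.linalg.inv(G)
E
python3 - <<'E'
from hp import *
print(G)
q0=np.array(manip.get_obs()['joint_pos']);T=hangT((-.05,-.24,.05))
b=fk2.ik(T[:3,3],T[:3,:3],m,12,seed=3)[0];print(b)
W=[tool()]
lim=[];q=q0
for f in np.linspace(0,1,25)[1:]:
    s=f*f*(3-2*f) if False else f
    p,r=fk2.fk(q0+(b[1]-q0)*s,m);q=follow(q,p,r,2,lim);M=np.eye(4);M[:3,:3]=r.as_matrix();M[:3,3]=p;W.append(M)
L=np.array(lim);print(np.minimum((L-fk2.LO).min(0),(fk2.HI-L).min(0)))
for c in range(3):
    B=W[8*c];print('call',c)
    for k in range(1,9):
        print(rel(W[8*c+k][:3,3],W[8*c+k][:3,:3],B).round(3).tolist(), np.round((W[8*c+k]@G@[.115,0,0,1])[:3],3))
np.save('W.npy',np.array(W))
E
```

```text
[[ 0.9696 -0.0019  0.2448  0.0009]
 [-0.0025 -1.      0.0022 -0.0013]
 [ 0.2448 -0.0027 -0.9696 -0.0042]
 [ 0.      0.      0.      1.    ]]
(np.float64(2.954412464412286e-06), array([ 0.8033,  0.814 , -0.1318,  1.3468, -0.8553,  1.9354, -2.3635]))
[1.5057 0.9846 0.6778 1.0286 0.4597 0.1524 0.2035]
call 0
[0.006, -0.001, 0.008, 0.004, 0.053, 0.14] [ 0.488 -0.156  0.242]
[0.013, -0.003, 0.016, 0.015, 0.105, 0.28] [ 0.501 -0.148  0.242]
[0.019, -0.003, 0.023, 0.031, 0.156, 0.42] [ 0.514 -0.142  0.241]
[0.025, -0.004, 0.029, 0.054, 0.206, 0.559] [ 0.527 -0.139  0.239]
[0.032, -0.004, 0.034, 0.083, 0.253, 0.697] [ 0.54  -0.137  0.236]
[0.038, -0.004, 0.039, 0.117, 0.299, 0.834] [ 0.552 -0.138  0.232]
[0.043, -0.003, 0.043, 0.158, 0.342, 0.97] [ 0.563 -0.14   0.227]
[0.049, -0.003, 0.046, 0.204, 0.382, 1.105] [ 0.573 -0.143  0.221]
call 1
[0.002, -0.003, 0.005, 0.042, 0.026, 0.139] [ 0.582 -0.147  0.213]
[0.005, -0.005, 0.009, 0.086, 0.047, 0.278] [ 0.589 -0.152  0.205]
[0.008, -0.008, 0.013, 0.132, 0.063, 0.416] [ 0.595 -0.158  0.196]
[0.011, -0.01, 0.016, 0.18, 0.073, 0.553] [ 0.598 -0.164  0.185]
[0.014, -0.012, 0.018, 0.229, 0.079, 0.69] [ 0.6   -0.169  0.175]
[0.017, -0.013, 0.02, 0.28, 0.079, 0.826] [ 0.6   -0.175  0.164]
[0.02, -0.014, 0.021, 0.333, 0.074, 0.96] [ 0.598 -0.18   0.153]
[0.023, -0.015, 0.022, 0.386, 0.064, 1.094] [ 0.594 -0.184  0.142]
call 2
[0.001, -0.003, 0.001, 0.041, -0.014, 0.137] [ 0.588 -0.187  0.132]
[0.003, -0.005, 0.002, 0.08, -0.032, 0.273] [ 0.581 -0.19   0.122]
[0.005, -0.008, 0.002, 0.117, -0.054, 0.408] [ 0.573 -0.191  0.114]
[0.007, -0.01, 0.002, 0.151, -0.08, 0.543] [ 0.564 -0.192  0.107]
[0.009, -0.012, 0.002, 0.183, -0.11, 0.676] [ 0.554 -0.192  0.101]
[0.011, -0.015, 0.001, 0.212, -0.143, 0.809] [ 0.543 -0.191  0.098]
[0.014, -0.017, -0.001, 0.238, -0.179, 0.94] [ 0.532 -0.189  0.095]
[0.017, -0.018, -0.003, 0.261, -0.219, 1.071] [ 0.522 -0.187  0.095]
```

```bash
python3 -m handwheel '[[[0.006,-0.001,0.008,0.004,0.053,0.14,0.03],[0.013,-0.003,0.016,0.015,0.105,0.28,0.03],[0.019,-0.003,0.023,0.031,0.156,0.42,0.03],[0.025,-0.004,0.029,0.054,0.206,0.559,0.03],[0.032,-0.004,0.034,0.083,0.253,0.697,0.03],[0.038,-0.004,0.039,0.117,0.299,0.834,0.03],[0.043,-0.003,0.043,0.158,0.342,0.97,0.03],[0.049,-0.003,0.046,0.204,0.382,1.105,0.03]]]' 60
python3 - <<'E'
from hp import *
st();W=np.load('W.npy');print(rel(W[8][:3,3],W[8][:3,:3]))
E
```

```text
clock: 12.92
position: [0.488, -0.221, 0.2003]
ee_rot: [0.886, 0.33, 0.043, -0.322]
ft_force: [-0.1, -0.2, -1.0]
grip_width: 0.384
t 12.93 p [ 0.488  -0.221   0.2003] q [ 1.0167  0.6006 -0.6     1.3838 -0.1847  1.6693 -0.4044] F [-0.1  -0.22 -1.01] g 32.8
[ 0.0036 -0.0011 -0.0051 -0.0088 -0.0001 -0.0088]
```

```bash
python3 -m handwheel '[[[0.002,-0.003,0.005,0.042,0.026,0.139,0.03],[0.005,-0.005,0.009,0.086,0.047,0.278,0.03],[0.008,-0.008,0.013,0.132,0.063,0.416,0.03],[0.011,-0.01,0.016,0.18,0.073,0.553,0.03],[0.014,-0.012,0.018,0.229,0.079,0.69,0.03],[0.017,-0.013,0.02,0.28,0.079,0.826,0.03],[0.02,-0.014,0.021,0.333,0.074,0.96,0.03],[0.023,-0.015,0.022,0.386,0.064,1.094,0.03]]]' 60
python3 - <<'E'
from hp import *
st();W=np.load('W.npy');print(rel(W[16][:3,3],W[16][:3,:3]))
E
python3 -m handwheel '[[[0.001,-0.003,0.001,0.041,-0.014,0.137,0.03],[0.003,-0.005,0.002,0.08,-0.032,0.273,0.03],[0.005,-0.008,0.002,0.117,-0.054,0.408,0.03],[0.007,-0.01,0.002,0.151,-0.08,0.543,0.03],[0.009,-0.012,0.002,0.183,-0.11,0.676,0.03],[0.011,-0.015,0.001,0.212,-0.143,0.809,0.03],[0.014,-0.017,-0.001,0.238,-0.179,0.94,0.03],[0.017,-0.018,-0.003,0.261,-0.219,1.071,0.03]]]' 60
python3 - <<'E'
from hp import *
st();T=hangT((-.05,-.24,.05));print(rel(T[:3,3],T[:3,:3]))
cv2.imwrite('pics/s12.png',manip.camera('scene'));cv2.imwrite('pics/d12.png',manip.camera('side'))
E
```

```text
clock: 13.92
position: [0.4937, -0.1866, 0.1978]
ee_rot: [0.852, -0.183, -0.164, -0.462]
ft_force: [-0.1, -0.5, -0.3]
grip_width: 0.382
t 13.93 p [ 0.4937 -0.1866  0.1978] q [ 0.9332  0.7153 -0.3993  1.3665 -0.5037  1.7948 -1.3976] F [-0.14 -0.47 -0.31] g 32.6
[ 0.0001 -0.0047 -0.0031 -0.0048  0.0054 -0.0104]
clock: 14.92
position: [0.5174, -0.1828, 0.205]
ee_rot: [-0.554, 0.56, 0.44, 0.432]
ft_force: [0.8, 1.6, -1.2]
grip_width: 0.38
t 14.93 p [ 0.5174 -0.1828  0.205 ] q [ 0.8629  0.828  -0.2182  1.3479 -0.8113  1.909  -2.395 ] F [ 0.85  1.58 -1.21] g 32.4
[-0.0049 -0.0027 -0.0008  0.0004  0.0053 -0.0112]
```

View pics/s12.png

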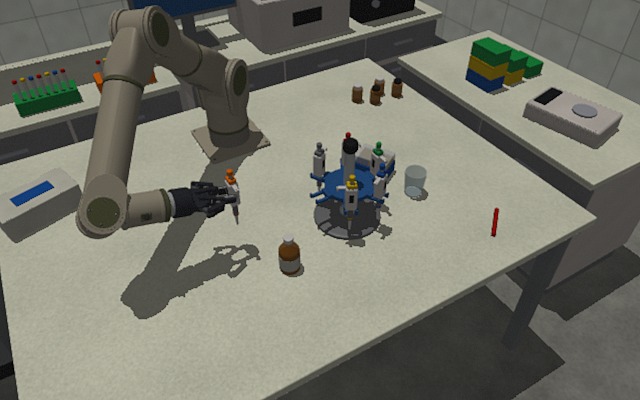

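View pics/d12.png

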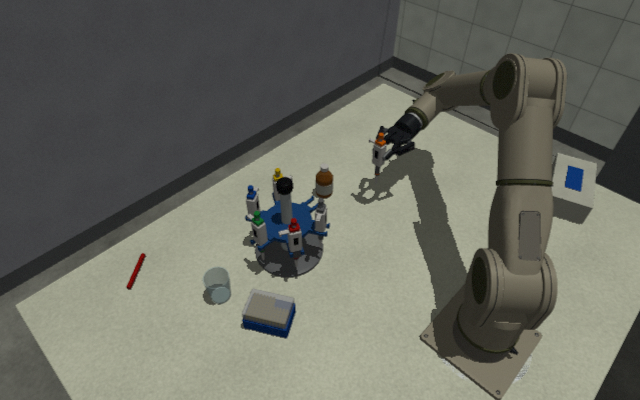

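Pipette upright, nose down, at scene (232,195) and side (379,155), bottle clear. Moving to just outside the fork.

```bash
python3 - <<'E'
from hp import *
q=np.array(manip.get_obs()['joint_pos']);lim=[]
for d in ((-.03,-.11,.03),(0,-.07,.03)):
    T=hangT(d);print(rel(T[:3,3],T[:3,:3]))
    q=follow(q,T[:3,3],R.from_matrix(T[:3,:3]),8,lim)
T=hangT();q=follow(q,T[:3,3],R.from_matrix(T[:3,:3]),8,lim);L=np.array(lim);print(q,np.minimum((L-fk2.LO).min(0),(fk2.HI-L).min(0)))
E
```

```text
[-0.0178 -0.0233  0.1301  0.0006  0.0052 -0.0104]
[-0.0278 -0.0533  0.1688  0.0006  0.0052 -0.0104]
[ 0.6434  0.7436 -0.3483  1.6478 -0.96    1.5105 -2.3705] [1.7488 1.2356 1.1217 0.7722 0.31   0.178  0.1882]
```

```bash
python3 -m handwheel '[[[-0.004,-0.006,0.03,0,0,0,0.03],[-0.01,-0.012,0.065,0,0,0,0.03],[-0.014,-0.018,0.1,0,0,0,0.03],[-0.018,-0.024,0.13,0,0,0,0.03],[-0.022,-0.038,0.15,0,0,0,0.03],[-0.025,-0.049,0.164,0,0,0,0.03],[-0.025,-0.051,0.168,0,0,0,0.03],[-0.025,-0.051,0.168,0,0,0,0.03]]]' 60
python3 - <<'E'
from hp import *
st();T=hangT((0,-.07,.03));print(rel(T[:3,3],T[:3,:3]));np.save('TH.npy',tool())
cv2.imwrite('pics/w13.png',manip.camera('wrist'))
a=manip.camera('scene');b=manip.camera('side');cv2.imwrite('pics/s13.png',a);cv2.imwrite('pics/d13.png',b)
cv2.imwrite('pics/s13z.png',cv2.resize(a[120:240,250:410],None,fx=5,fy=5,interpolation=cv2.INTER_CUBIC));cv2.imwrite('pics/d13z.png',cv2.resize(b[130:250,220:380],None,fx=5,fy=5,interpolation=cv2.INTER_CUBIC))
E
```

```text
clock: 16.02
position: [0.5679, -0.0143, 0.1873]
ee_rot: [-0.555, 0.559, 0.439, 0.433]
ft_force: [-0.6, -0.8, -1.1]
grip_width: 0.383
t 16.02 p [ 0.5679 -0.0143  0.1873] q [ 0.7053  0.7494 -0.3087  1.5527 -0.9185  1.6422 -2.4122] F [-0.64 -0.78 -1.12] g 32.7
[-0.0029 -0.0022  0.0012  0.0006  0.004  -0.008 ]
```

View pics/s13z.png

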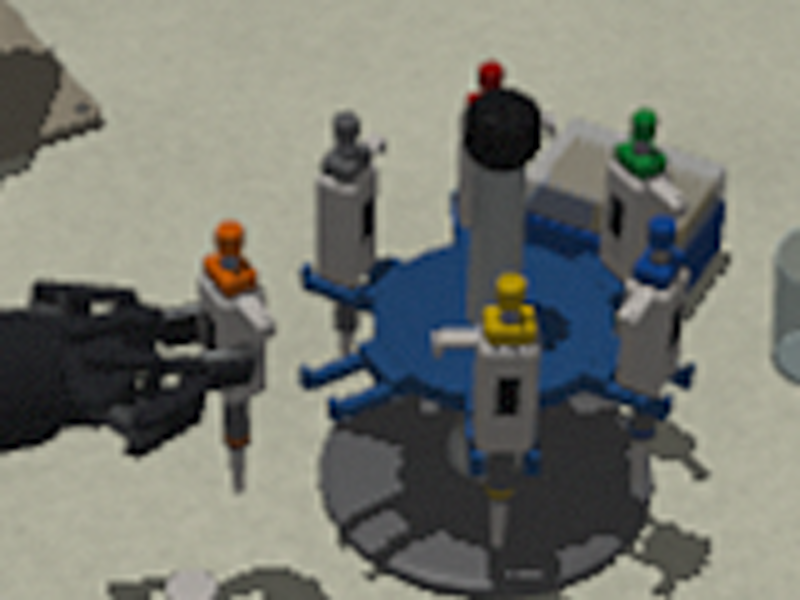

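View pics/d13z.png

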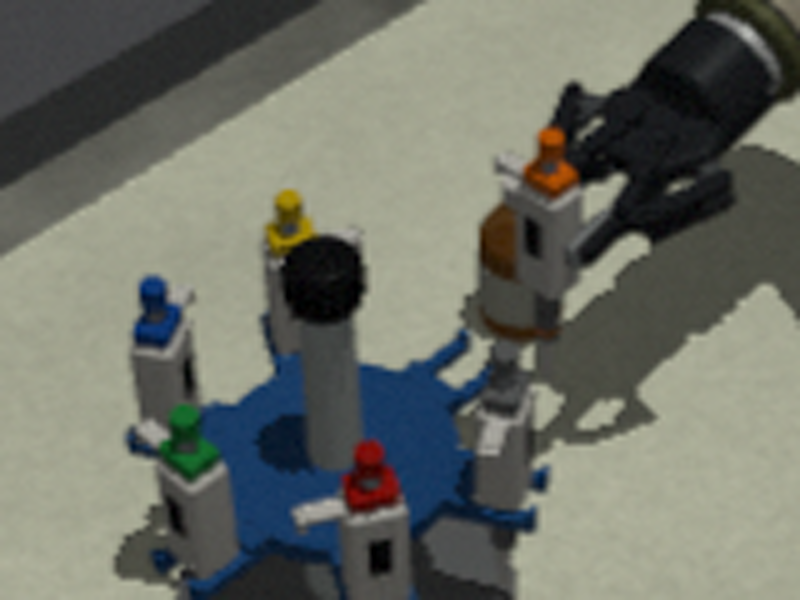

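View pics/w13.png

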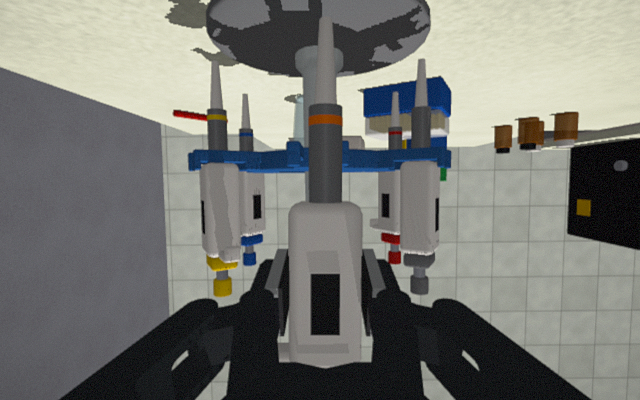

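```bash
python3 - <<'E'
from hp import *
S=cam('scene');D=cam('side')
a=cv2.imread('pics/s13.png');b=cv2.imread('pics/d13.png')
rng={'orange':((6,200,90),(14,255,255)),'yellow':((20,180,90),(30,255,255)),'blue':((108,120,70),(125,255,255)),'green':((50,120,60),(75,255,255)),'red':((0,180,90),(4,255,255))}
f=lambda z,x0,y0:(x0+z[0]/5,y0+z[1]/5)
px={'orange':((229,232),(551,142)),'yellow':((512,286),(288,204)),'blue':((662,229),(153,290)),'green':((644,122),(187,420)),'red':((490,74),(369,456))}
def cen(im,uv,zx):  # intensity-weighted saturation centroid round the button
    u,v=int(round(uv[0])),int(round(uv[1]));w=im[v-4:v+4,u-4:u+5].astype(float)
    s=w.max(2)-w.min(2);s[s<.45*s.max()]=0;y,x=np.mgrid[v-4:v+4,u-4:u+5];return (s*x).sum()/s.sum(),(s*y).sum()/s.sum()
pts={}
for n,(s,d) in px.items():
    s=f(s,250,120);d=f(d,220,130)
    p,e=tri((S,*s),(D,*d));p2,e2=tri((S,*cen(a,s,0)),(D,*cen(b,d,0)));pts[n]=p;print(n,p,e[0].__round__(4),p2,round(e2[0],4))
from scipy.optimize import least_squares
off={'yellow':60,'blue':120,'green':180,'red':240}
fu=lambda x:np.concatenate([pts[n][:2]-x[:2]-.1*np.array([np.cos(x[2]+np.radians(o)),np.sin(x[2]+np.radians(o))]) for n,o in off.items()])
r=least_squares(fu,[.571,.153,-1.57]);print(r.x,np.degrees(r.x[2]),r.fun.round(4))
st_=r.x[:2]+.1*np.array([np.cos(r.x[2]),np.sin(r.x[2])]);zb=np.mean([pts[n][2] for n in off]);print('seat',st_,'btn z',zb,'orange rel',pts['orange']-np.r_[st_,zb])
T=tool()@G;print('predicted pip',T[:3,3],'axis',T[:3,0], 'y',T[:3,1],'pred btn',(T@[-.077,0,0,1])[:3])
# nose
print('nose meas',tri((S,250+238/5,120+490/5)),'pred',proj(S,(T@[.115,0,0,1])[:3]),(250+238/5,120+490/5))
print('btn pred px',proj(S,(T@[-.085,0,0,1])[:3]),proj(D,(T@[-.085,0,0,1])[:3]))
E
```

```text
orange [ 0.5659 -0.0175  0.2654] 0.001 [ 0.5667 -0.0182  0.2684] 0.0002
yellow [0.6561 0.1056 0.24  ] 0.0013 [0.655  0.1062 0.2419] 0.0017
blue [0.657  0.2041 0.2396] 0.0013 [0.6558 0.2041 0.2408] 0.0009
green [0.5703 0.2535 0.2394] 0.0019 [0.5682 0.2536 0.2424] 0.0018
red [0.4844 0.2037 0.2393] 0.001 [0.4826 0.2032 0.2426] 0.0013
[ 0.5704  0.1542 -1.5686] -89.87483867197204 [-0.001   0.0013  0.0001 -0.0003  0.0001 -0.0007  0.0008 -0.0003]
seat [0.5706 0.0542] btn z 0.23956228131703294 orange rel [-0.0047 -0.0717  0.0259]
predicted pip [ 0.5691 -0.0191  0.1874] axis [-0.0082  0.0038 -1.    ] y [ 1.     -0.0024 -0.0082] pred btn [ 0.5698 -0.0194  0.2644]
nose meas (array([ 1.1438, -0.3145,  0.7113]), [1.1456067018539428e-16]) pred (np.float64(297.4496510114416), np.float64(218.17888417629342)) (297.6, 218.0)
btn pred px (np.float64(295.4429966520069), np.float64(165.30077133771323)) (np.float64(329.3643062476973), np.float64(155.67433770263457))
```

```bash
python3 - <<'E'
import cv2
a=cv2.imread('pics/w13.png');cv2.imwrite('pics/w13z.png',cv2.resize(a[80:220,245:405],None,fx=5,fy=4,interpolation=cv2.INTER_CUBIC))
E
```

```text
(no output)
```

View pics/w13z.png

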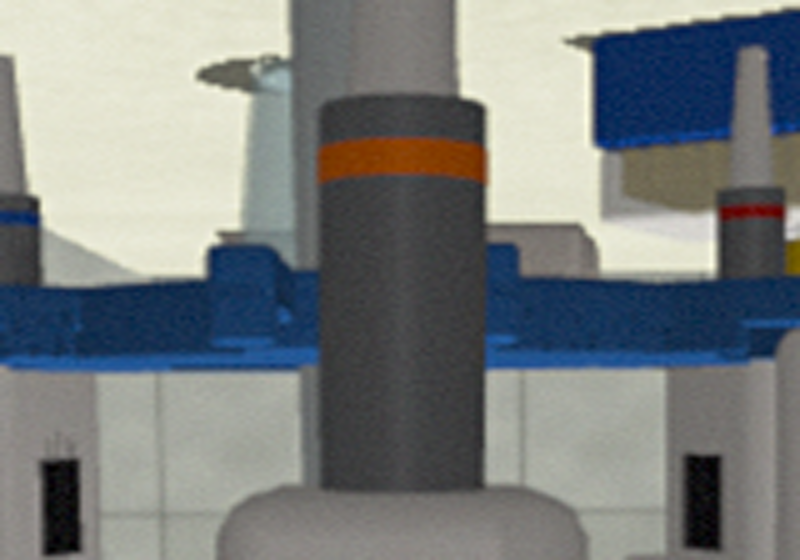

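The wrist view shows the prongs spanning px 286.6 to 348.6 (centre 317.6) and the shaft centre at 325.6, so the pipette needs about 5 mm more in +x. The scene/side relative measure agrees. Adjusting the seat and closing in part way.

```bash
sed -i 's/^seat=np.array.*;grip=/seat=np.array([.5740,.0540,.130]);grip=/' poses.py; python3 - <<'E'
from hp import *
for d in ((0,-.06,.02),(0,-.045,.015)):
    T=hangT(d);print(rel(T[:3,3],T[:3,:3]))
E
```

```text
[ 0.004  -0.0049  0.0145 -0.0003  0.0038 -0.0085]
[ 0.0053 -0.005   0.0302 -0.0003  0.0038 -0.0085]
```

```bash
python3 -m handwheel '[[[0.001,-0.0025,0.003,0,0.002,-0.004,0.03],[0.003,-0.005,0.008,0,0.004,-0.0085,0.03],[0.004,-0.005,0.0145,0,0.004,-0.0085,0.03],[0.004,-0.005,0.0145,0,0.004,-0.0085,0.03]]]' 60
python3 - <<'E'
from hp import *
st();T=hangT((0,-.06,.02));print(rel(T[:3,3],T[:3,:3]));P=tool()@G;print(P)
a=manip.camera('wrist');cv2.imwrite('pics/w14.png',a);cv2.imwrite('pics/w14z.png',cv2.resize(a[80:220,245:405],None,fx=5,fy=4,interpolation=cv2.INTER_CUBIC))
E
```

```text
clock: 16.68
position: [0.5725, 0.0003, 0.1801]
ee_rot: [0.558, -0.557, -0.436, -0.433]
ft_force: [-0.3, -0.1, -1.2]
grip_width: 0.381
t 16.68 p [0.5725 0.0003 0.1801] q [ 0.689   0.7548 -0.317   1.5622 -0.9238  1.6141 -2.4016] F [-0.34 -0.15 -1.23] g 32.5
[ 0.0007 -0.0001 -0.0019  0.0021  0.001   0.0003]
[[-0.0002  1.      0.0021  0.5739]
 [ 0.001   0.0021 -1.     -0.004 ]
 [-1.     -0.0002 -0.001   0.1802]
 [ 0.      0.      0.      1.    ]]
```

View pics/w14z.png

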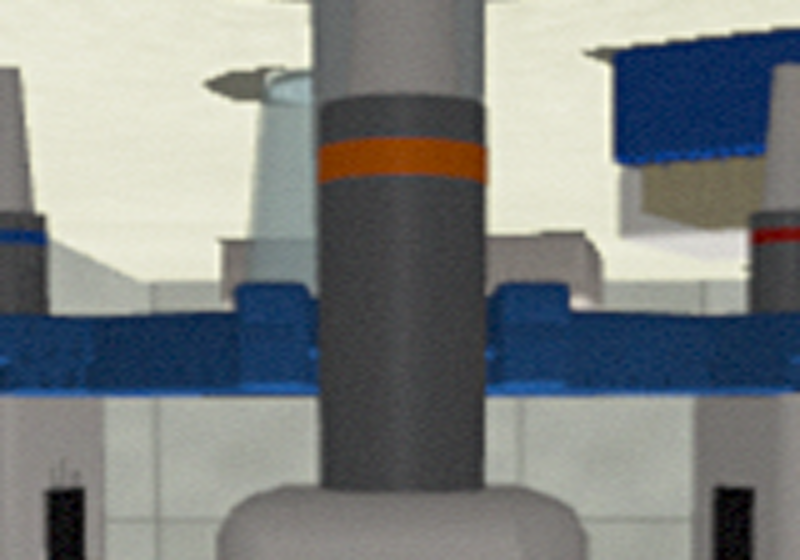

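Prongs centre at 403.5 against shaft centre 403 in the zoom, so it is aligned. Sliding the shaft into the gap above the lips.

```bash
python3 -m handwheel '[[[-0.001,0,0.008,0,0,0,0.03],[-0.003,0,0.02,0,0,0,0.03],[-0.005,0,0.032,0,0,0,0.03],[-0.007,0,0.044,0,0,0,0.03],[-0.009,0,0.053,0,0,0,0.03],[-0.0098,0,0.058,0,0,0,0.03],[-0.0098,0,0.0585,0,0,0,0.03],[-0.0098,0,0.0585,0,0,0,0.03]]]' 60
python3 - <<'E'
from hp import *
st();P=tool()@G;print(P[:3,[0,3]],tool()[:3,3])
a=manip.camera('wrist');cv2.imwrite('pics/w15.png',a);cv2.imwrite('pics/w15z.png',cv2.resize(a[80:220,245:405],None,fx=5,fy=4,interpolation=cv2.INTER_CUBIC))
a=manip.camera('scene');b=manip.camera('side');cv2.imwrite('pics/s15.png',a);cv2.imwrite('pics/d15.png',b)
cv2.imwrite('pics/s15z.png',cv2.resize(a[120:240,270:430],None,fx=5,fy=5,interpolation=cv2.INTER_CUBIC));cv2.imwrite('pics/d15z.png',cv2.resize(b[140:260,220:380],None,fx=5,fy=5,interpolation=cv2.INTER_CUBIC))
E
```

```text
clock: 17.73
position: [0.5727, 0.0581, 0.1753]
ee_rot: [0.558, -0.558, -0.436, -0.433]
ft_force: [0.1, -0.3, -1.1]
grip_width: 0.379
t 17.73 p [0.5727 0.0581 0.1753] q [ 0.643   0.723  -0.3517  1.6417 -0.9661  1.5227 -2.3927] F [ 0.07 -0.3  -1.1 ] g 32.4
[[ 0.0003  0.574 ]
 [ 0.0001  0.0538]
 [-1.      0.1754]] [0.5727 0.0581 0.1753]
```

View pics/w15z.png

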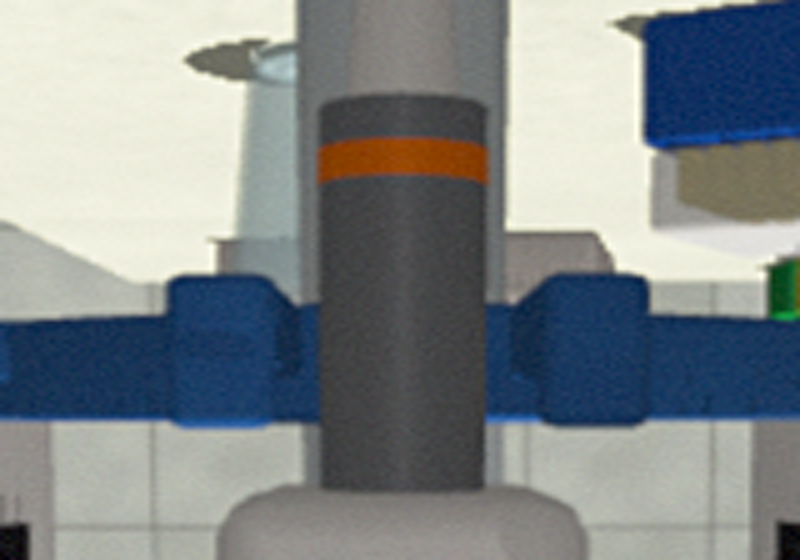

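View pics/s15z.png

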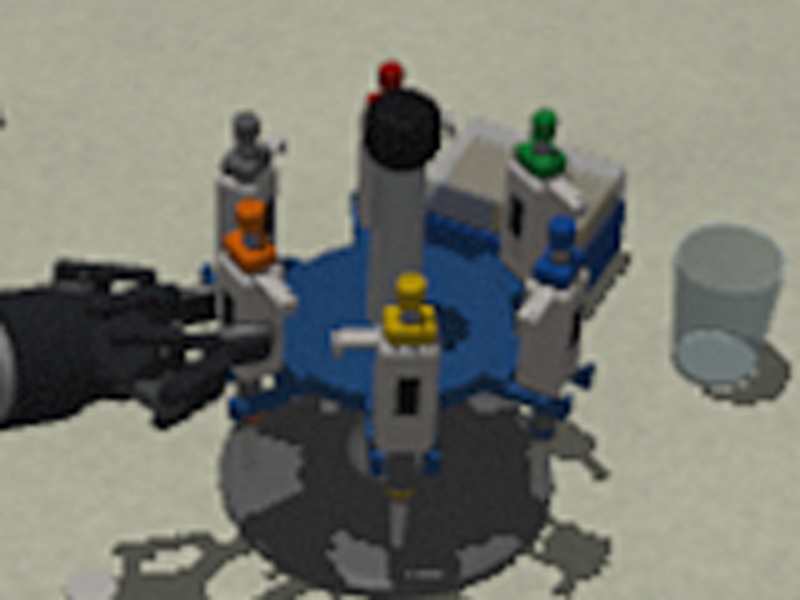

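View pics/d15z.png

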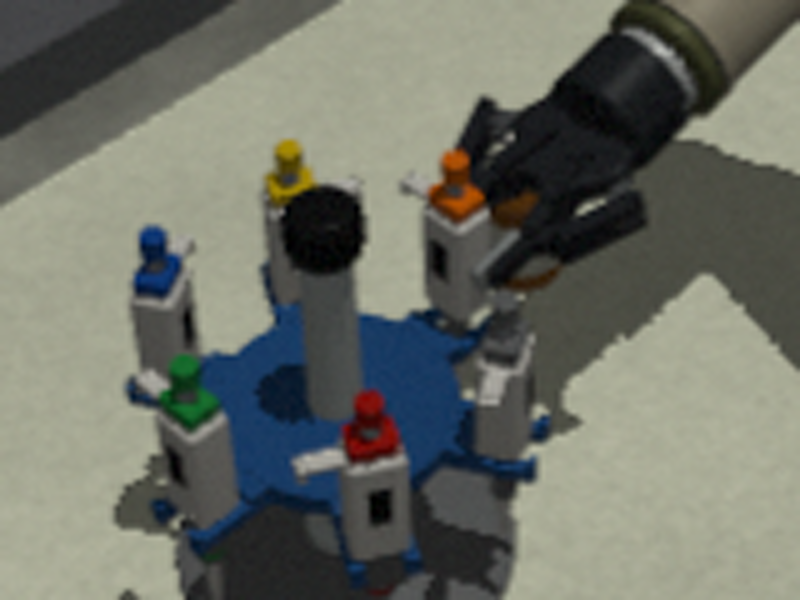

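```bash
python3 - <<'E'
from hp import *
from scipy.optimize import least_squares
S=cam('scene');D=cam('side')
px={'orange':((250,211),(455,163)),'yellow':((411,286),(288,154)),'blue':((562,229),(153,240)),'green':((544,122),(187,369)),'red':((391,74),(369,405))}
pts={n:tri((S,270+s[0]/5,120+s[1]/5),(D,220+d[0]/5,140+d[1]/5))[0] for n,(s,d) in px.items()};print(pts)
off={'yellow':60,'blue':120,'green':180,'red':240}
fu=lambda x:np.concatenate([pts[n][:2]-x[:2]-.1*np.array([np.cos(x[2]+np.radians(o)),np.sin(x[2]+np.radians(o))]) for n,o in off.items()])
r=least_squares(fu,[.571,.153,-1.57]);print(r.x,np.degrees(r.x[2]),r.fun.round(4))
o=pts['orange'][:2]-r.x[:2];print('radius',np.hypot(*o),np.degrees(np.arctan2(o[1],o[0])),pts['orange'][2]-np.mean([pts[n][2] for n in off]))
E
```

```text
{'orange': array([0.5713, 0.0548, 0.2543]), 'yellow': array([0.6559, 0.1054, 0.24  ]), 'blue': array([0.657 , 0.2041, 0.2396]), 'green': array([0.5706, 0.2532, 0.2397]), 'red': array([0.4849, 0.2037, 0.2396])}
[ 0.5705  0.1541 -1.57  ] -89.95714703089735 [-0.0012  0.0012 -0.     -0.      0.0002 -0.0009  0.001  -0.0003]
radius 0.0992341440660758 -89.54300581933785 0.0145643630144075
```

Shaft sits in the gap, radius 99 mm and offset under 0.5 mm. The shoulder is about 15 mm above the seat. Lowering.

```bash
python3 -m handwheel '[[[0.0029,0,0.0007,0,0,0,0.03],[0.0058,0,0.0015,0,0,0,0.03],[0.0087,0,0.0022,0,0,0,0.03],[0.0107,0,0.0027,0,0,0,0.03],[0.0116,0,0.0029,0,0,0,0.03],[0.0116,0,0.0029,0,0,0,0.03]]]' 60
python3 -c "
from hp import *
st();P=tool()@G;print(P[:3,3])"
```

```text
clock: 18.62
position: [0.5726, 0.0585, 0.1634]
ee_rot: [0.558, -0.557, -0.436, -0.433]
ft_force: [0.0, -0.1, -0.7]
grip_width: 0.381
t 18.62 p [0.5726 0.0585 0.1634] q [ 0.6407  0.7418 -0.3493  1.6419 -0.9618  1.5131 -2.3774] F [ 0.02 -0.14 -0.67] g 32.5
[0.5739 0.0543 0.1635]
```

```bash
python3 -m handwheel '[[[0.001,0,0.00025,0,0,0,0.03],[0.0019,0,0.0005,0,0,0,0.03],[0.0019,0,0.0005,0,0,0,0.03]]]' 60 | grep -E 'pos|force'
python3 -m handwheel '[[[0.0005,0,0.0001,0,0,0,0.03],[0.001,0,0.00025,0,0,0,0.03],[0.001,0,0.00025,0,0,0,0.03]]]' 60| grep -E 'pos|force'
python3 -c "
from hp import *
st();P=tool()@G;print(P[:3,3])"
```

```text
position: [0.5726, 0.0585, 0.1617]
ft_force: [-0.3, -0.5, 0.4]
position: [0.5729, 0.0586, 0.1617]
ft_force: [-1.1, -1.9, 6.5]
t 19.38 p [0.5729 0.0586 0.1617] q [ 0.6404  0.7458 -0.3491  1.641  -0.9619  1.5121 -2.3735] F [-1.11 -1.89  6.46] g 32.4
[0.5743 0.0543 0.1617]
```

Contact (+6.5 N) at shoulder height about 0.131, the seat rather than the lips (0.136). Looking before letting go.

```bash
python3 - <<'E'
from hp import *
a=manip.camera('wrist');cv2.imwrite('pics/w16z.png',cv2.resize(a[80:220,245:405],None,fx=5,fy=4,interpolation=cv2.INTER_CUBIC))
b=manip.camera('side');cv2.imwrite('pics/d16z.png',cv2.resize(b[140:260,220:380],None,fx=5,fy=5,interpolation=cv2.INTER_CUBIC))
E
```

```text
(no output)
```

View pics/w16z.png

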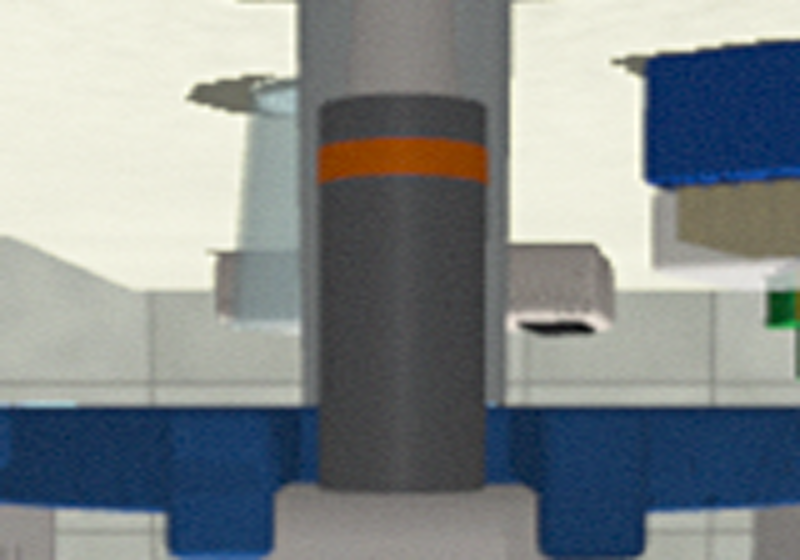

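View pics/d16z.png

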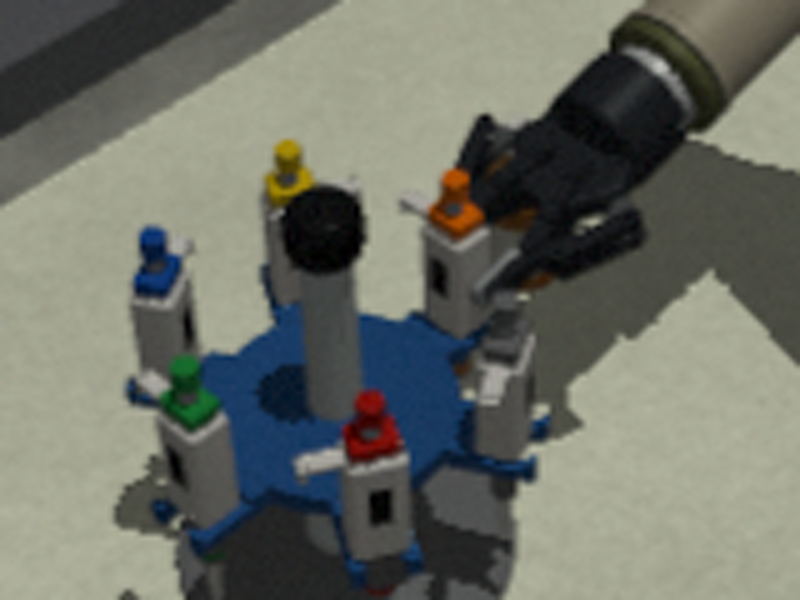

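The lips overlap the handle's front and the shoulder is flush on the prongs. Letting go.

```bash
python3 -m handwheel '[[[-0.0006,0,0,0,0,0,0.03],[-0.0006,0,0,0,0,0,0.036],[-0.0006,0,0,0,0,0,0.042],[-0.0006,0,0,0,0,0,0.052],[-0.0006,0,0,0,0,0,0.052]]]' 20
python3 - <<'E'
from hp import *
st()
a=manip.camera('wrist');cv2.imwrite('pics/w17.png',a)
E
```

```text
clock: 20.1
position: [0.5725, 0.0587, 0.1609]
ee_rot: [0.558, -0.557, -0.436, -0.433]
ft_force: [0.1, -0.2, -0.2]
grip_width: 0.612
t 20.1 p [0.5725 0.0587 0.1609] q [ 0.64    0.7456 -0.3487  1.6421 -0.961   1.5108 -2.3744] F [ 0.08 -0.2  -0.25] g 52.3
```

View pics/w17.png

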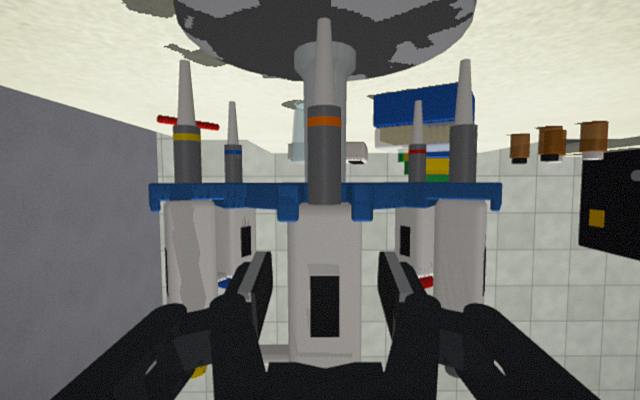

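Released, pipette upright between clear fingers. Backing out along the tool axis.

```bash
python3 -m handwheel '[[[0,0,-0.006,0,0,0,0.052],[0,0,-0.02,0,0,0,0.052],[0,0,-0.04,0,0,0,0.052],[0,0,-0.07,0,0,0,0.052],[0,0,-0.11,0,0,0,0.052],[0,0,-0.15,0,0,0,0.052],[0,0,-0.17,0,0,0,0.052],[0,0,-0.17,0,0,0,0.052]]]' 20
python3 - <<'E'
from hp import *
st();np.save('TZ.npy',tool())
a=manip.camera('wrist');cv2.imwrite('pics/w18.png',a)
a=manip.camera('scene');b=manip.camera('side');cv2.imwrite('pics/s18.png',a);cv2.imwrite('pics/d18.png',b)
cv2.imwrite('pics/s18z.png',cv2.resize(a[120:240,270:430],None,fx=5,fy=5,interpolation=cv2.INTER_CUBIC));cv2.imwrite('pics/d18z.png',cv2.resize(b[140:260,220:380],None,fx=5,fy=5,interpolation=cv2.INTER_CUBIC))
E
```

```text
clock: 21.15
position: [0.5732, -0.1091, 0.2025]
ee_rot: [-0.558, 0.559, 0.435, 0.434]
ft_force: [0.2, -0.0, -0.7]
grip_width: 0.608
t 21.15 p [ 0.5732 -0.1091  0.2025] q [ 0.7666  0.819  -0.2617  1.3721 -0.8708  1.7902 -2.4422] F [ 0.21 -0.   -0.69] g 51.9
```

View pics/w18.png

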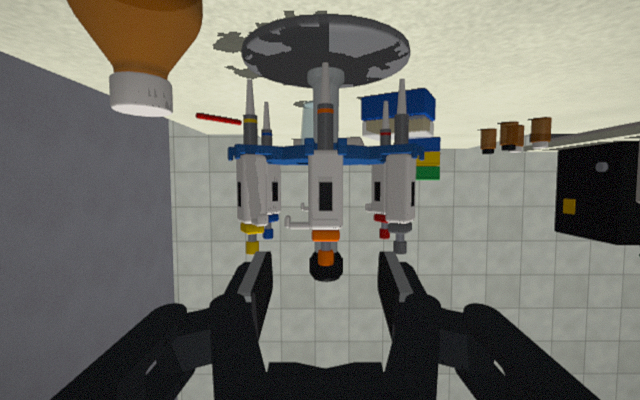

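View pics/s18z.png

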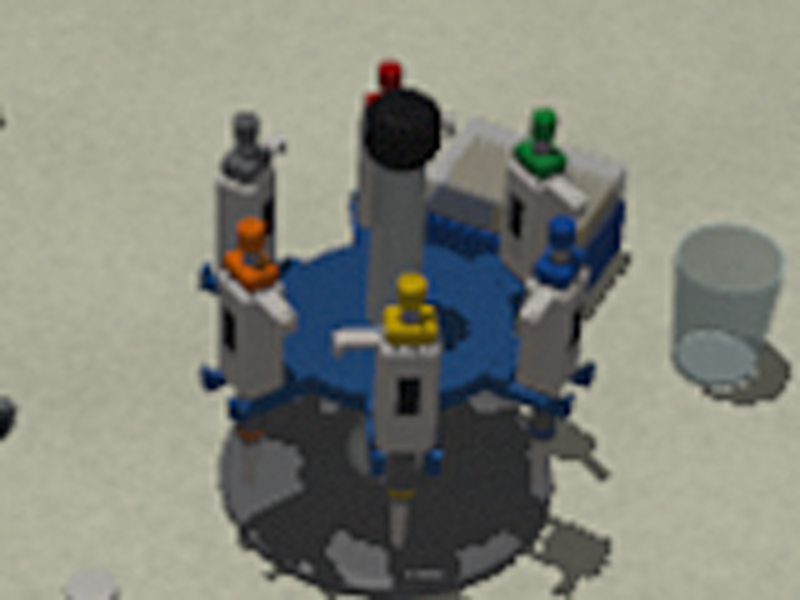

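View pics/d18z.png

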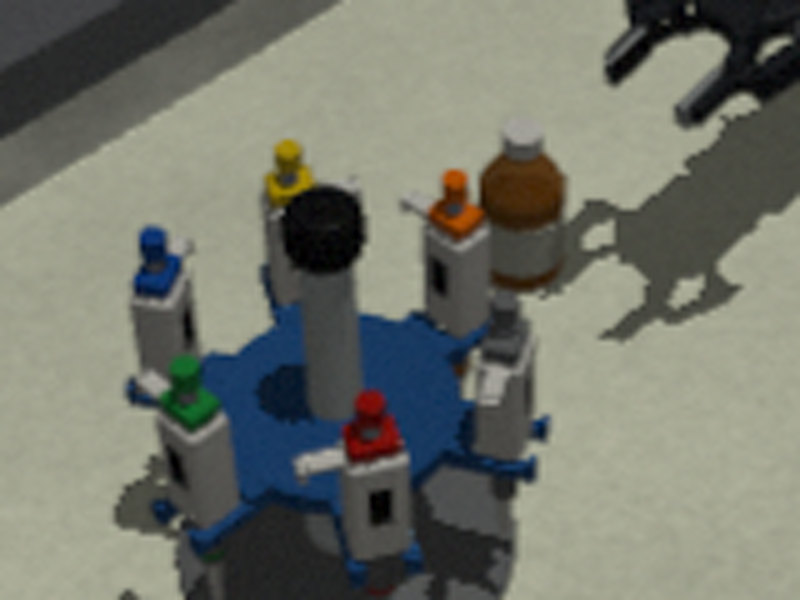

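```bash
python3 - <<'E'
from hp import *
from scipy.optimize import least_squares
S=cam('scene');D=cam('side')
px={'orange':((251,230),(455,183)),'yellow':((411,286),(288,154)),'blue':((562,229),(153,240)),'green':((544,122),(187,369)),'red':((391,74),(369,405))}
pts={n:tri((S,270+s[0]/5,120+s[1]/5),(D,220+d[0]/5,140+d[1]/5))[0] for n,(s,d) in px.items()}
off={'yellow':60,'blue':120,'green':180,'red':240}
fu=lambda x:np.concatenate([pts[n][:2]-x[:2]-.1*np.array([np.cos(x[2]+np.radians(o)),np.sin(x[2]+np.radians(o))]) for n,o in off.items()])
r=least_squares(fu,[.571,.153,-1.57])
o=pts['orange'][:2]-r.x[:2];print(np.degrees(r.x[2]),'radius',np.hypot(*o),np.degrees(np.arctan2(o[1],o[0])),'dz',pts['orange'][2]-np.mean([pts[n][2] for n in off]))
a=cv2.imread('pics/s0.png') if False else cv2.imread('pics/scene0.png');b=cv2.imread('pics/s18.png');df=cv2.absdiff(a,b).max(2)
for n,(x0,y0,x1,y1) in {'bottle':(278,236,302,262),'beaker':(404,164,428,196),'tipbox':(372,144,396,160)}.items(): print(n,np.median(df[y0:y1,x0:x1]),np.percentile(df[y0:y1,x0:x1],90))
w=cv2.imread('pics/w18.png');cv2.imwrite('pics/w18z.png',cv2.resize(w[50:290,220:430],None,fx=3.5,fy=2.5,interpolation=cv2.INTER_CUBIC))
E
```

```text
-89.95714703089735 radius 0.09825452932595756 -89.93056802158341 dz 0.00034342559534461525
bottle 7.0 13.0
beaker 9.0 12.0
tipbox 13.0 112.39999999999998
```

View pics/w18z.png

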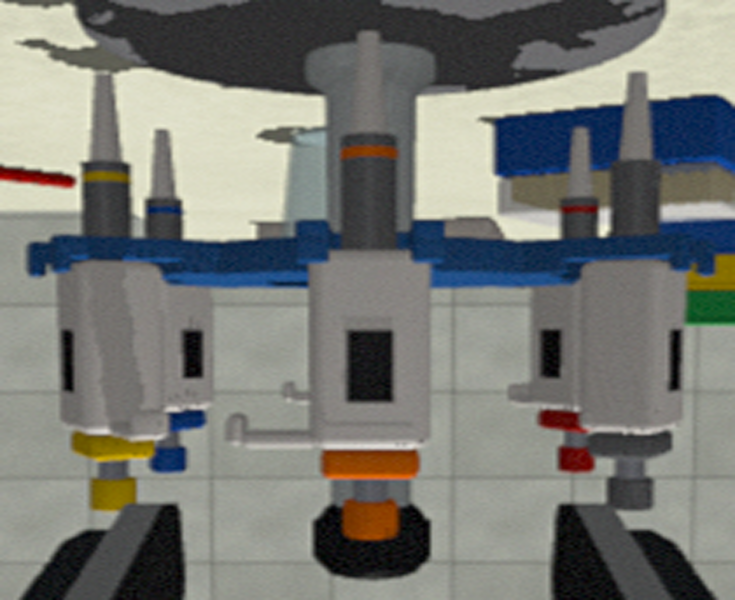

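The pipette hangs square on both prongs, level with its neighbours (0.3 mm height difference) and behind the lips. Handing in.

```bash
python3 -c "
from workcell import manip
print(manip.hand_in())"
```

```text
the job is handed in; nothing more can be done
None
```

I turned the stand by its knob about 174°, so the free hanger faces the right-hand side. Then I picked up the loose pipette, turned it nose down, slid its shaft into the fork above the lips and set it down at about 6.5 N. I let go, backed off about 17 cm and handed in at about 21 s.

**Last checks**
- **Head angle:** the free hanger points at -90.0°. I took the foot's -y axis to be the world -y axis and did not measure it separately.
- **Pipette seat:** its button is within 0.3 mm of the height of the four others I could measure. It sits about 98 to 99 mm from the axis, against a nominal 100 mm. The wrist picture shows it upright and square behind the lips.
- **Hung pipettes:** all five still hang.
- **Bottle and beaker:** their image patches match the first picture.
- **Tip box:** its patch did not match, which I put down to hung pipettes now standing in front of it. It looks unmoved in the pictures.

**Disagreements**
- The first estimate of the seat's sideways position was about 2.5 mm off. I corrected it from the wrist view before inserting.
- The wrist and fixed cameras differed by about 2 mm on depth along the fork. That is inside the 3 mm of play.
- The finger rest points counter-clockwise (+x), while the neighbouring yellow pipette's points the other way. The grasp fixed this, and the pictures show no contact between them.

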